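Load a tin can on the leaning punching spindle

TASK

Get a tin can ready for punching: on the leaning spindle fit the wooden core first, then the holed can upside down over the core, then the steel collar, neck outwards, each fully home against the one before. Only then turn the swivel by its handle to its stop, so that the can faces the punch guide, and leave the other things where they are.

Things in the scene. Friction and masses are not known exactly. Their poses are not given: they have to be found in the camera images.
- stand: (all sizes in mm) plywood board 210 (x) x 250 (y) x 18 fixed to the bench; origin under its centre. Its -x side faces roughly the robot. On it, 127 towards its -y side, stands a dark steel guide post (50 x 30, top 118 above the bench) with a horizontal steel guide tube (diameter 24, axis 88 above the bench) pointing at the centre. The swivel turns about the vertical line through this origin.
- swivel (a joint): turn of the round swivel table (150 diameter, on the stand), rad, 0 to 1.57, positive is anticlockwise seen from above, friction about 0.7 N m, stays where left. At 0 the spindle leans towards the stand's -x side (the loading side, near the robot) and the handle stands out towards the stand's +y side; at 1.57, a firm stop, the spindle leans towards the punch guide (stand's -y) and the handle points to the stand's -x.
- handle_top (a point): centre of the top of the upright round wooden handle of the swivel: diameter 26, 75 tall, top 111 above the bench, 150 from the swivel's axis; free all round, so it can be pinched or pushed from above
- spindle_foot (a point): bare steel rod, diameter 14, leaning 30 degrees from vertical on the swivel, 124 long, its last 12 tapering to diameter 6. Origin at the rod's foot, on the face of its flange (diameter 72), 72 above the bench; z points up along the rod.
- spindle_tip (a point): tip of the rod, 124 along it from the foot
- core_seat (a point): point on the rod's axis 90 from the foot, where the core's upper end comes to lie
- can_seat (a point): point on the rod's axis 94 from the foot, where the closed end of the can comes to lie and the collar rests
- core: wooden drum, diameter 50, 90 tall, about 160 g, with a through hole of diameter 17 along its axis; stands upright, either end up is the same; origin at the centre of its underside, z up along its axis
- can: tin can, outer diameter 66, inner 61, 84 tall, about 110 g, standing upside down: the open end is below, the closed end (4 thick, with a central hole of diameter 20) on top; origin at the centre of the open rim, z towards the closed end. On the core its rim stays about 10 clear of the flange.
- can_end (a point): centre of the inner side of the can's closed end, 80 from the rim
- collar: steel collar, 60 tall, about 200 g: a flange of diameter 54 and 14 thick below, a neck of diameter 32 and 46 tall above, and a plain (unthreaded) through hole of diameter 20; stands flange down; origin at the centre of its underside, z towards the neck
- spare_can: an open tin can, diameter 66, 98 tall, standing open end up, no hole in its bottom; it stands among the parts and is not to be used; origin underneath
- tin_a: a tin can, diameter 72, 110 tall, near the far edge; origin underneath
- tin_b: a brass-coloured tin can, diameter 74, 80 tall, near the far edge; origin underneath
- hammer: a hammer, 260 long, lying at the far right side; origin underneath
- screwdriver: a screwdriver lying beyond the stand; origin underneath
- offcut: a wood offcut 50 x 110 x 28 lying to the right beyond the stand; origin underneath
- rasp: a rasp with wooden handle, about 240 long, lying at the left near the robot; origin underneath
Things that resemble listed ones, but are neither listed nor needed, are in the scene too. What is shaped like the collar but pink is not meant. Of the things like the core, leave any that is green; of the rest the smaller one is meant.

How it is judged:
By the outcome, as a careful person would: the job done as asked, in the order asked, and still so for the second after the job is handed in, with the robot touching nothing.
It also fails if it takes over 72 s, if anything falls off the work surface, if the arm or the gripper's body presses on something with over 40 N, if the wrist force passes 120 N, or if a joint passes its speed limit or range.

ROBOT

A 7-joint arm with a two-finger parallel gripper is mounted at the origin on the work surface. World frame = base frame: x ahead of the robot, y to its left, z up, the work surface at z = 0. Lengths are in m, angles in rad, forces in N, time in s.
With the tool pointing down it reaches from about 0.4 to 0.85 m from the base axis. Payload 10.4 kg.
Tool frame: the origin (TCP) lies on the front face of the gripper's body, between the roots of the fingers; the fingertips stand 70 mm ahead of it and the grasp point (between the pads) lies 51 mm ahead of it (grasp_offset is the distance from the TCP to the grasp point, in m); z points along the fingers, y is the direction in which the jaws open and shut (so a half turn about z gives the same grasp; the last joint's range is limited). The gripper opens to 87 mm and grips with 3 to 60 N. Pads are 19 mm wide; open, the fingers measure 117 mm over their backs; the gripper's body (75 mm by 190 mm) begins 51 mm behind the grasp point.
Start: joints at [-1.177, 0.332, -0.065, 1.46, 0.022, 1.35, -0.088], TCP at [0.253, 0.572, 0.292] pointing down, gripper open.
Joint ranges: [-2.6, 2.6], [-0.5, 2.12], [-1.47, 1.34], [0.16, 2.42], [-1.27, 4.41], [0.06, 2.06], [-2.6, 2.6]. Speed limits (rad/s): [2.22, 2.22, 2.79, 2.79, 3.14, 3.14, 3.14].

INTERFACE

Orientations are given as a unit quaternion [x, y, z, w].
In Python, from bench import * gives the robot as it stands. The module is installed in compiled form; this text tells all that it offers.
- The arm moves only by the tool arm_command, never from a script. Its argument "commands" is a list of rows, each a list of 3 entries, a list of its own where there are three numbers: the opening in per cent of the stroke, from 0 (shut) to 100 (fully open), then the shift along the tool's x, y, z in m, then the turn, a rotation vector about the tool's x, y, z in rad. A call has exactly 10 rows; each row is the pose to reach, as a shift and turn from the pose commanded when the call began, along the tool's axes at that moment; what a row does not reach only later rows make up. A row lasts 1/12 s, in which the tool goes at most 41.7 mm and 7.16 degrees, less where a joint would pass 70% of its speed; a pose out of reach is approached as far as the arm can. A call with a gripper value outside its range is refused whole. The fingers move at their own pace and stop on an object; "squeeze" is the grip in N (left out, the last holds). Time passes only in rows, so rows that repeat a pose let the fingers close, or fill a call up. It gives the time, the measured TCP pose, the force and the opening at its end, in the units of the state.
- read_state(): the state, without advancing time (a new reading comes with each control period).
- camera(name): name is "side" or "top" or "wrist"; returns a dict with "pixels" (400x640x3 uint8, red, green, blue), "fx", "fy", "cx", "cy" (pixels), "rvec" (rotation vector, rad) and "tvec" (3), from world to camera coordinates, as OpenCV has them; the wrist camera has in their place "mount" (4x4, takes a point from camera to tool coordinates, whose origin is the TCP and whose axes are the flange's). Camera axes: x right, y down, z forward; pixel columns grow to the right and rows downward; lengths in m; the calibration is good to about 2 mm. A picture is of the moment at which its call begins: read the wrist's pose just before it. There is no depth.
- close_job(): hands the job in, once; it reports no verdict.
The state is a dict: "time": time; "joint_positions": joint angles; "joint_vel": joint speeds; "joint_torque": joint torques, N m; "ee_pos": TCP position; "eef_rot": TCP orientation; "ft_force": force on the tool from outside, world axes, zero at the start; "torque": the same for the moment, N m; "width": finger opening in m.
Only numpy, scipy, OpenCV 4.12 (cv2) and the standard library are available. Lean on these libraries where they do the work, as an engineer would, in place of code of your own. Each camera call takes 0.05 s, during which the arm holds its last target.

## Working session

There is one attempt and no reset: what is moved stays moved. The work goes in short steps, Python scripts to look and compute and a tool call to move; the robot and the scene stay as the last step left them, time stands still between calls to the robot, and variables do not carry over. Pictures are saved under pics/ and viewed, and the job is handed in when it is done.

Besides the shell and the picture viewer there is one more tool, called after "Emit:" as a command line: name --argument value ..., lists and objects as JSON in quotes. arm_command: Moves the arm, as the interface text tells. Its arguments: {"type":"object","properties":{"commands":{"type":"array","items":{"type":"array"}},"squeeze":{"type":"number"}},"required":["commands"]}

```bash
mkdir -p pics
cat > h.py <<'E'
from bench import *
import numpy as np, cv2
from scipy.spatial.transform import Rotation as R
def cam(n):
    s=read_state(); c=camera(n)
    c['K']=np.array([[c['fx'],0,c['cx']],[0,c['fy'],c['cy']],[0,0,1]])
    if 'rvec' in c:
        Rm=R.from_rotvec(np.ravel(c['rvec'])).as_matrix(); c['R']=Rm.T; c['o']=-Rm.T@np.ravel(c['tvec'])
    else:
        M=np.array(c['mount']); T=R.from_quat(s['eef_rot']).as_matrix()
        c['R']=T@M[:3,:3]; c['o']=T@M[:3,3]+np.array(s['ee_pos'])
    return c
def ray(c,u,v):
    d=c['R']@np.array([(u-c['cx'])/c['fx'],(v-c['cy'])/c['fy'],1]); return c['o'],d/np.linalg.norm(d)
def onz(c,u,v,z):
    o,d=ray(c,u,v); return o+d*(z-o[2])/d[2]
def proj(c,p):
    q=c['R'].T@(np.array(p)-c['o']); return np.array([c['fx']*q[0]/q[2]+c['cx'],c['fy']*q[1]/q[2]+c['cy']])
def tri(rs):
    A=sum(np.eye(3)-np.outer(d,d) for o,d in rs); b=sum((np.eye(3)-np.outer(d,d))@o for o,d in rs)
    return np.linalg.solve(A,b)
def save(c,n,crop=None,k=1):
    p=c['pixels'][:,:,::-1]
    if crop: p=p[crop[1]:crop[3],crop[0]:crop[2]]
    if k!=1: p=cv2.resize(p,None,fx=k,fy=k,interpolation=cv2.INTER_CUBIC)
    cv2.imwrite('pics/'+n+'.png',p)
E
python3 - <<'E'
from h import *
for n in ['top','side','wrist']:
    c=cam(n); save(c,n+'0',k=1.25); print(n,c['fx'],c['o'],c['R'].round(3).tolist())
s=read_state()
for k in s: print(k,np.round(s[k],4))
print(cam('wrist')['mount'])
E
```

```text
top 365.0456913578119 [ 0.40553685 -0.09195284  1.09809272] [[-0.009, -0.987, 0.16], [-1.0, 0.01, 0.002], [-0.004, -0.16, -0.987]]
side 453.7340555639834 [ 0.51595949 -0.97565447  1.23368055] [[0.999, -0.038, 0.036], [-0.053, -0.772, 0.633], [0.004, -0.634, -0.773]]
wrist 298.987285655962 [0.18014022 0.60516837 0.38390977] [[0.405, 0.874, 0.268], [0.914, -0.386, -0.121], [-0.003, 0.294, -0.956]]
time 0.15
joint_positions [-1.1766  0.3327 -0.0647  1.4607  0.0216  1.3499 -0.0885]
joint_vel [ 0.0013 -0.0007  0.0012 -0.003   0.0021 -0.0014 -0.0015]
joint_torque [ 6.00000e-04 -6.23633e+01  2.43000e-02 -3.90136e+01 -6.15000e-02
  3.74000e-02  1.00000e-04]
ee_pos [0.2529 0.5713 0.2916]
eef_rot [ 2.069e-01  9.784e-01 -5.000e-04 -1.000e-04]
ft_force [-0.2294 -0.1037 -0.2953]
torque [ 0.0093  0.0581 -0.0045]
width 0.0871
[[ 1.29355249e-04 -9.55771916e-01 -2.94108871e-01  8.02752328e-02]
 [ 9.99998952e-01  5.47652354e-04 -1.33989711e-03  1.42788545e-03]
 [ 1.44170544e-03 -2.94108389e-01  9.55770986e-01 -9.23801555e-02]
 [ 0.00000000e+00  0.00000000e+00  0.00000000e+00  1.00000000e+00]]
```

View pics/top0.png

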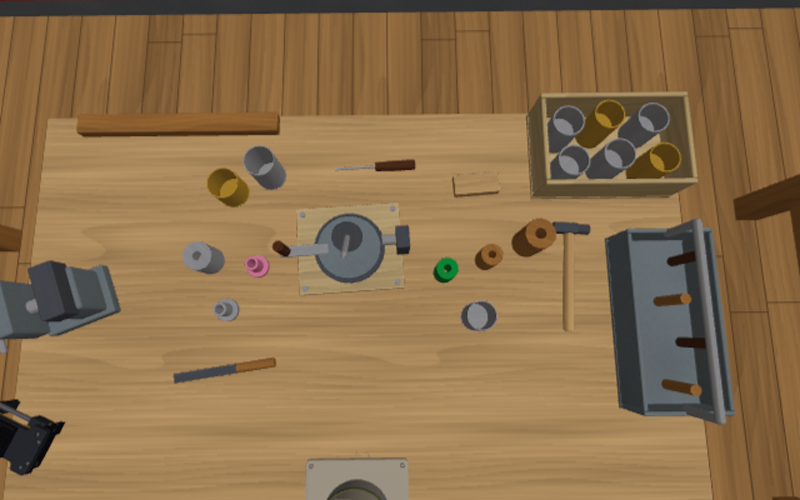

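View pics/side0.png

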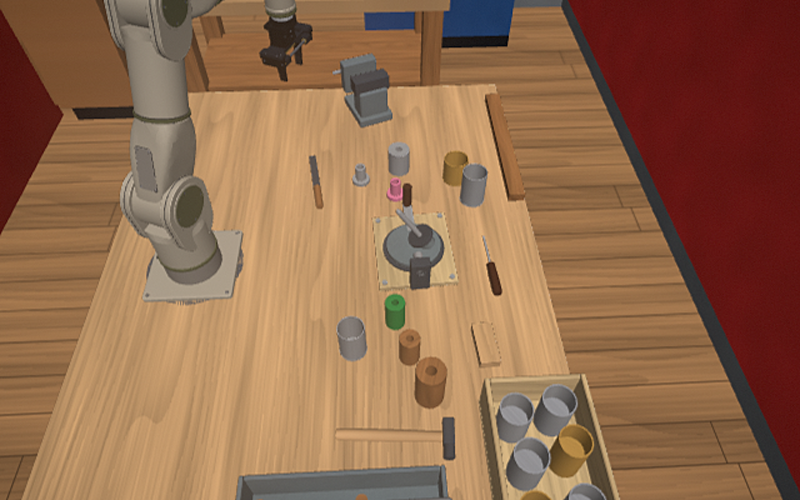

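View pics/wrist0.png

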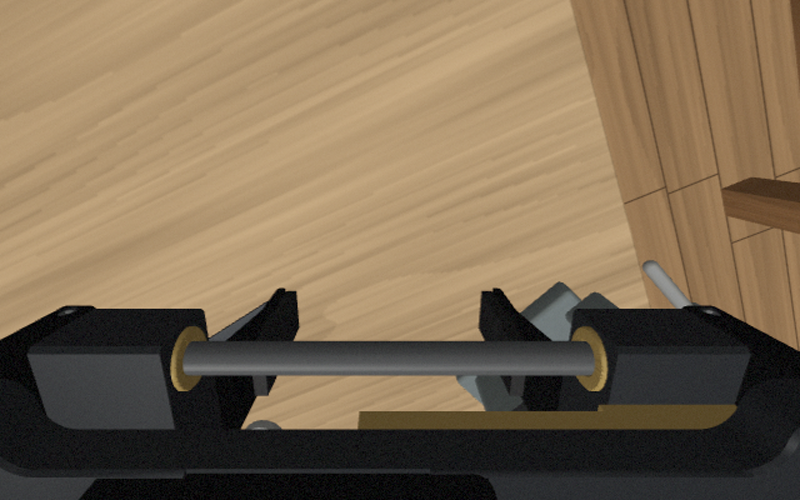

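Run:
```python
from h import *
t=cam('top');s=cam('side')
save(t,'t1',(140,150,340,290),4);save(t,'t2',(340,160,460,280),5);save(s,'s1',(260,100,400,240),4);save(s,'s2',(260,220,380,340),4)
np.savez('c0.npz',t=t['pixels'],s=s['pixels'])
```

```text
(no output)
```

View pics/t1.png

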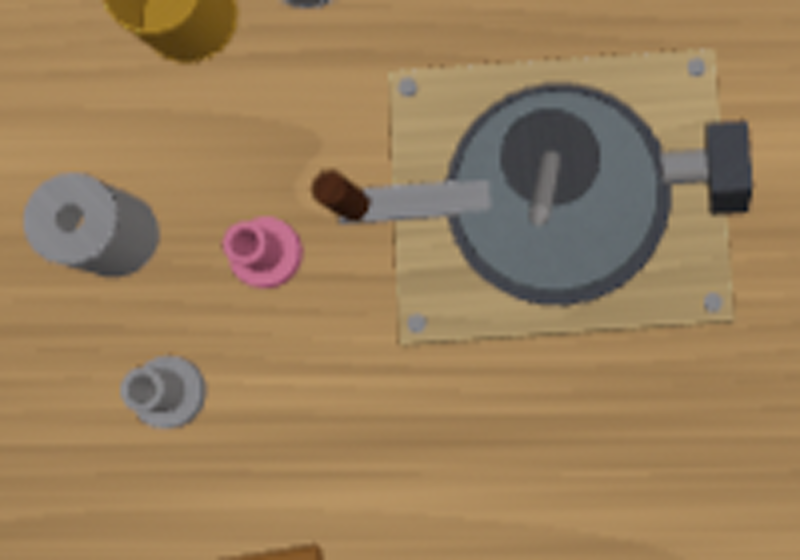

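View pics/t2.png

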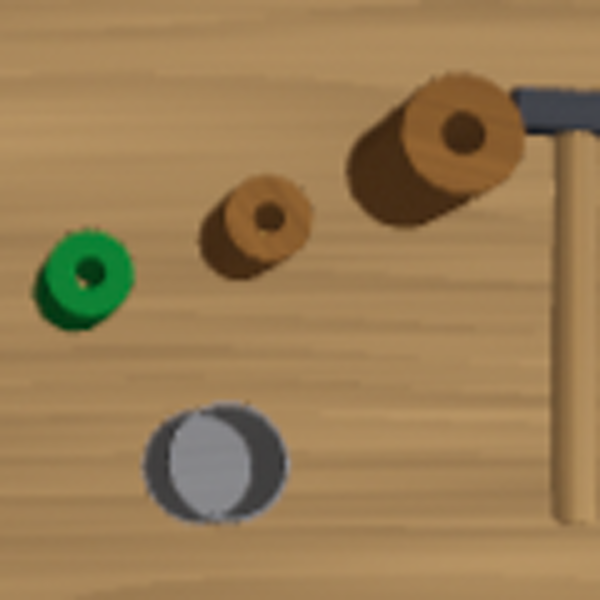

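View pics/s1.png

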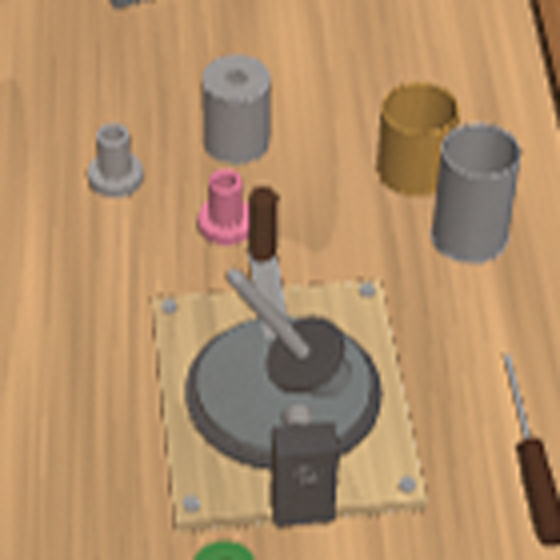

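View pics/s2.png

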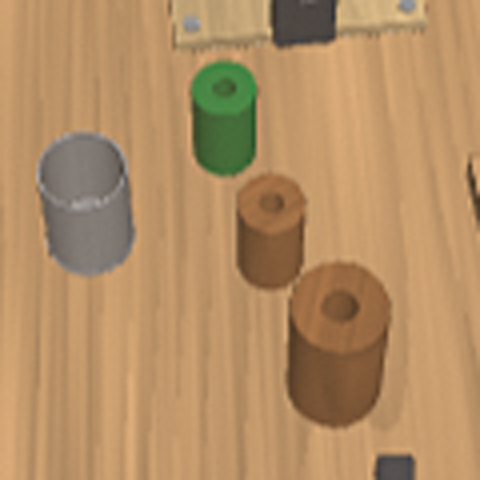

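Run:
```python
from h import *
t=cam('top');s=cam('side')
def T(x,y,k,ox,oy): return (x/k+ox-0.0,y/k+oy)
P={'core':(T(268,217,5,340,160),T(271,203,4,260,220),.09),
'can':(T(70,218,4,140,150),T(237,77,4,260,100),.084),
'collar':(T(144,390,4,140,150),T(114,132,4,260,100),.06),
'tip':(T(540,222,4,140,150),T(233,272,4,260,100),.072+.124*.866),
'foot':(T(550,157,4,140,150),T(308,354,4,260,100),.072),
'handle':(T(329,186,4,140,150),T(263,192,4,260,100),.111),
'pink':(T(245,243,4,140,150),T(226,178,4,260,100),.06),
'spare':(T(230,462,5,340,160),T(84,168,4,260,220),.098)}
for k,(a,b,z) in P.items():
    a=np.array(a);b=np.array(b)
    print(k,onz(t,*a,z).round(4),onz(s,*b,z).round(4),tri([ray(t,*a),ray(s,*b)]).round(4))
c=[onz(t,*T(x,y,4,140,150),.018) for x,y in [(390,72),(716,50),(734,320),(400,344)]]
c=np.array(c);print(c.round(4),c.mean(0)); d=(c[0]+c[1]-c[2]-c[3])/2; print(d,np.arctan2(d[1],d[0]))
c2=[onz(s,*T(x,y,4,260,100),.018) for x,y in [(152,296),(384,280),(424,500),(178,524)]]
c2=np.array(c2);print(c2.round(4),c2.mean(0))
```

```text
core [ 0.5677 -0.3076  0.09  ] [ 0.5673 -0.3107  0.09  ] [ 0.5679 -0.3084  0.0862]
can [0.572 0.356 0.084] [0.5737 0.3548 0.084 ] [0.5731 0.3573 0.0816]
collar [0.4521 0.3068 0.06  ] [0.4549 0.3097 0.06  ] [0.4535 0.3058 0.0632]
tip [0.5508 0.0138 0.1794] [0.5549 0.0113 0.1794] [0.5533 0.0145 0.1753]
foot [0.6149 0.0194 0.072 ] [0.6177 0.0144 0.072 ] [0.6174 0.0203 0.0646]
handle [0.5881 0.167  0.111 ] [0.5881 0.1701 0.111 ] [0.5876 0.1661 0.1149]
pink [0.5565 0.2395 0.06  ] [0.5582 0.2422 0.06  ] [0.5571 0.2388 0.063 ]
spare [ 0.4319 -0.2794  0.098 ] [ 0.4332 -0.2796  0.098 ] [ 0.4325 -0.2794  0.0976]
[[ 0.6932  0.1477  0.018 ]
 [ 0.7079 -0.1009  0.018 ]
 [ 0.5015 -0.112   0.018 ]
 [ 0.486   0.1351  0.018 ]] [0.59715852 0.01748228 0.018     ]
[0.20681287 0.01185925 0.        ] 0.057280163343977605
[[ 0.4863  0.1363  0.018 ]
 [ 0.698   0.1457  0.018 ]
 [ 0.7069 -0.1027  0.018 ]
 [ 0.5033 -0.1168  0.018 ]] [0.59862234 0.01563165 0.018     ]
```

Candidates (640×400 top image):
- **Core:** the brown drums are at (394,203) and (433,187) and the green one is at (358,214). The smaller brown one at (394,203) is meant.
- **Collar:** the grey one at (176,248) is meant. The pink one at (201,211) is not.
- **Can:** the holed can with its closed end up is at (157,204). The open one at (386,252) is the spare.

The enlarged crops confirm these. I'll go to the core first.

```bash
cat >> h.py <<'E'
def rot(j,tilt=0.,lean=0.):
    # jaw angle j about vertical; if tilt: tool z = (sin t cos l, sin t sin l, -cos t), jaw in plane of tilt
    y=np.array([np.cos(j),np.sin(j),0]);z=np.array([0,0,-1.]);x=np.cross(y,z)
    M=np.column_stack([x,y,z])
    ax=np.array([-np.sin(lean),np.cos(lean),0])
    return R.from_rotvec(-tilt*ax)*R.from_matrix(M)
def plan(p,Rt):
    s=read_state(); R0=R.from_quat(s['eef_rot'])
    d=R0.inv().apply(np.array(p)-np.array(s['ee_pos'])); w=(R0.inv()*Rt).as_rotvec()
    print('shift',d.round(4).tolist(),'turn',w.round(4).tolist(),'rows',np.linalg.norm(d)/.0417,np.degrees(np.linalg.norm(w))/7.16)
def st():
    s=read_state(); print('t',round(s['time'],2),'p',np.round(s['ee_pos'],4),'z',R.from_quat(s['eef_rot']).as_matrix()[:,2].round(3),'jaw',R.from_quat(s['eef_rot']).as_matrix()[:,1].round(3),'F',np.round(s['ft_force'],1),'w',round(float(s['width']),4),'q',np.round(s['joint_positions'],2))
E
python3 - <<'E'
from h import *
print(rot(0,.5236,.06).as_matrix().round(3))
plan([.45,.15,.35],rot(.6))
E
```

```text
[[-0.008  0.867  0.499]
 [ 1.    -0.008  0.03 ]
 [ 0.03   0.499 -0.866]]
shift [-0.3508, -0.3057, -0.0578] turn [-0.0001, 0.0, 0.554] rows 11.242964242231547 4.433216645833973
```

Emit:
arm_command --commands '[[100, [-0.35, -0.3, -0.06], [0, 0, 0.55]], [100, [-0.35, -0.3, -0.06], [0, 0, 0.55]], [100, [-0.35, -0.3, -0.06], [0, 0, 0.55]], [100, [-0.35, -0.3, -0.06], [0, 0, 0.55]], [100, [-0.35, -0.3, -0.06], [0, 0, 0.55]], [100, [-0.35, -0.3, -0.06], [0, 0, 0.55]], [100, [-0.35, -0.3, -0.06], [0, 0, 0.55]], [100, [-0.35, -0.3, -0.06], [0, 0, 0.55]], [100, [-0.35, -0.3, -0.06], [0, 0, 0.55]], [100, [-0.35, -0.3, -0.06], [0, 0, 0.55]]]'

```text
time: 1.23
ee_pos: [0.4314, 0.1966, 0.3466]
eef_rot: [0.465, 0.885, 0.0, 0.0]
ft_force: [1.0, 0.1, -0.3]
width: 0.0873
```

Run:
```python
from h import *
st(); plan([.567,-.309,.33],rot(.26)); c=cam('wrist'); save(c,'w1',k=1.25)
```

```text
t 1.23 p [0.4314 0.1966 0.3466] z [ 0.001  0.001 -1.   ] jaw [0.823 0.568 0.001] F [ 1.   0.1 -0.3] w 0.0873 q [-0.81 -0.04  0.28  1.77  0.01  1.41  0.07]
shift [-0.4931, -0.1756, 0.0162] turn [0.0008, -0.0006, 0.344] rows 12.558757297029166 2.7528926444254758
```

View pics/w1.png

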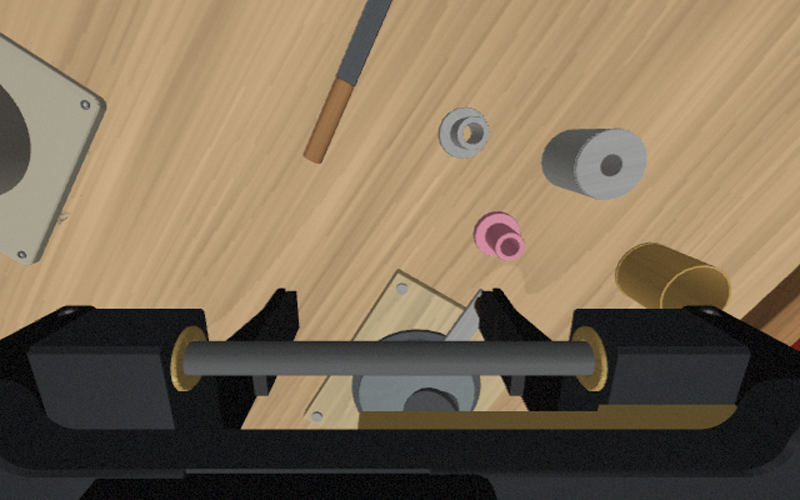

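Run:
```python
from h import *
c=cam('wrist')
print('can',onz(c,488.8,132.3,.084),'collar',onz(c,376.8,105.6,.06),'pink',onz(c,408,196.8,.06))
```

```text
can [0.58116951 0.34789889 0.084     ] collar [0.45862401 0.30095789 0.06      ] pink [0.5643426  0.23236285 0.06      ]
```

Emit:
arm_command --commands '[[100, [-0.49, -0.18, 0.02], [0, 0, 0.34]], [100, [-0.49, -0.18, 0.02], [0, 0, 0.34]], [100, [-0.49, -0.18, 0.02], [0, 0, 0.34]], [100, [-0.49, -0.18, 0.02], [0, 0, 0.34]], [100, [-0.49, -0.18, 0.02], [0, 0, 0.34]], [100, [-0.49, -0.18, 0.02], [0, 0, 0.34]], [100, [-0.49, -0.18, 0.02], [0, 0, 0.34]], [100, [-0.49, -0.18, 0.02], [0, 0, 0.34]], [100, [-0.49, -0.18, 0.02], [0, 0, 0.34]], [100, [-0.49, -0.18, 0.02], [0, 0, 0.34]]]'

```text
time: 2.17
ee_pos: [0.5353, -0.2059, 0.3302]
eef_rot: [0.607, 0.794, 0.0, 0.0]
ft_force: [0.8, 0.8, 0.7]
width: 0.0871
```

Run:
```python
from h import *
st(); plan([.567,-.309,.25],rot(.26)); c=cam('wrist'); save(c,'w2',k=1.25)
```

```text
t 2.17 p [ 0.5353 -0.2059  0.3302] z [ 0.001  0.    -1.   ] jaw [0.965 0.262 0.001] F [0.8 0.8 0.7] w 0.0871 q [-0.32  0.23  0.73  1.58 -0.15  1.39  0.68]
shift [-0.1078, 0.0035, 0.0802] turn [0.0011, 0.0, 0.0053] rows 3.2239649308882625 0.042905203391491176
```

View pics/w2.png

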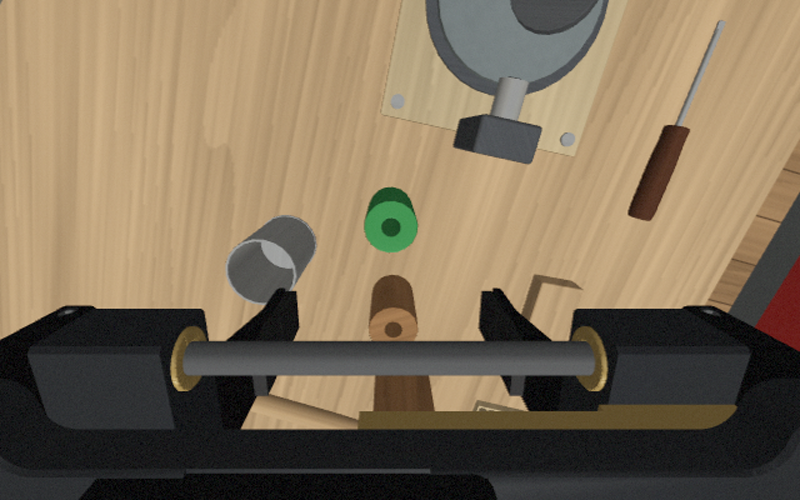

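Run:
```python
from h import *
c=cam('wrist'); st()
print('core',onz(c,314.4,264,.09))
```

```text
t 2.27 p [ 0.5341 -0.211   0.3293] z [-0.002 -0.004 -1.   ] jaw [ 0.967  0.253 -0.002] F [-0.4  0.1 -0.5] w 0.0869 q [-0.32  0.23  0.73  1.58 -0.15  1.39  0.68]
core [ 0.56764147 -0.31785778  0.09      ]
```

Emit:
arm_command --commands '[[100, [-0.06, 0.003, 0.04], [0, 0, 0]], [100, [-0.108, 0.003, 0.08], [0, 0, 0]], [100, [-0.108, 0.003, 0.08], [0, 0, 0]], [100, [-0.108, 0.003, 0.08], [0, 0, 0]], [100, [-0.108, 0.003, 0.08], [0, 0, 0]], [100, [-0.108, 0.003, 0.08], [0, 0, 0]], [100, [-0.108, 0.003, 0.08], [0, 0, 0]], [100, [-0.108, 0.003, 0.08], [0, 0, 0]], [100, [-0.108, 0.003, 0.08], [0, 0, 0]], [100, [-0.108, 0.003, 0.08], [0, 0, 0]]]'

```text
time: 3.1
ee_pos: [0.5664, -0.3071, 0.251]
eef_rot: [0.607, 0.794, 0.001, 0.001]
ft_force: [0.0, 0.2, -0.2]
width: 0.087
```

Run:
```python
from h import *
st(); plan([.567,-.309,.134],rot(.26)); c=cam('wrist'); save(c,'w3',k=1.25);t=cam('top');save(t,'t3',(340,140,460,260),4)
```

```text
t 3.1 p [ 0.5664 -0.3071  0.251 ] z [ 0.002  0.    -1.   ] jaw [0.965 0.262 0.002] F [ 0.   0.2 -0.2] w 0.087 q [-0.1   0.47  0.72  1.5  -0.32  1.3   0.92]
shift [-0.0019, -0.0001, 0.117] turn [0.0017, 0.0002, 0.0054] rows 2.8062184084785997 0.04516523905211134
```

View pics/w3.png

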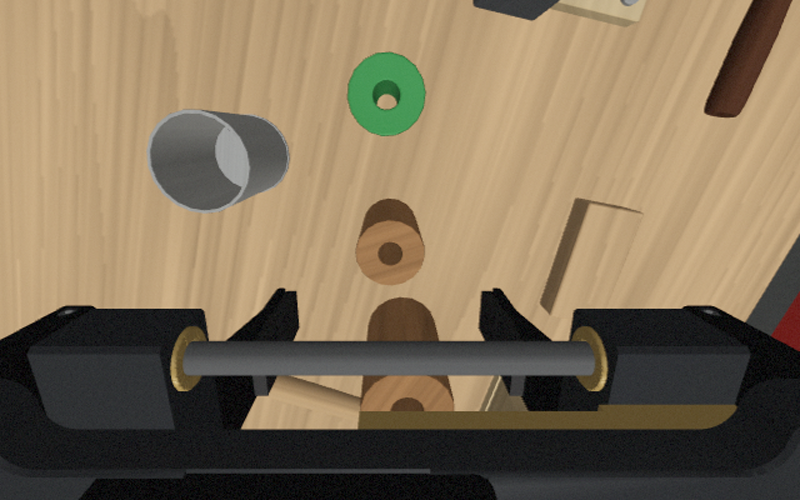

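View pics/t3.png

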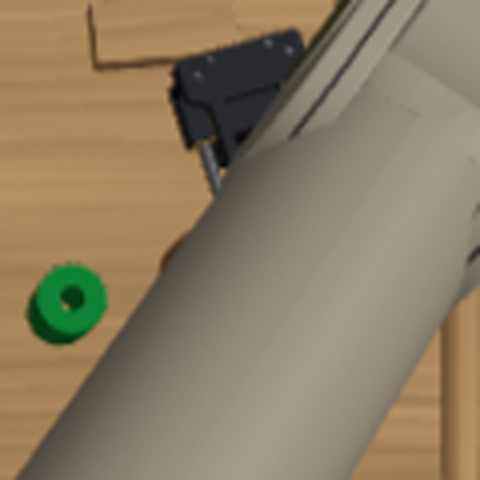

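Run:
```python
from h import *
c=cam('wrist'); p=c['pixels']
save(c,'w3b',(260,140,370,240),6)
p=onz(c,312,203,.09); print(p)
plan([.567,-.309,.134],rot(.26)); st()
```

```text
[ 0.56904437 -0.30840341  0.09      ]
shift [-0.0015, 0.0005, 0.1164] turn [0.0007, -0.0001, 0.0045] rows 2.7921853454199757 0.0360963600365599
t 3.25 p [ 0.566  -0.3077  0.2504] z [ 0.001  0.    -1.   ] jaw [0.965 0.261 0.001] F [-0.1  0.7 -0.6] w 0.0871 q [-0.1   0.47  0.73  1.5  -0.32  1.3   0.92]
```

View pics/w3b.png

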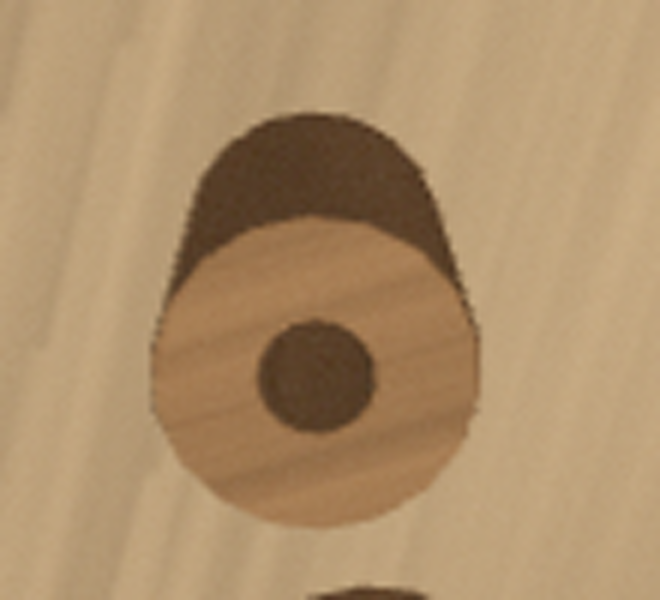

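Emit:
arm_command --commands '[[100, [-0.0015, 0.0015, 0.04], [0, 0, 0]], [100, [-0.0015, 0.0015, 0.08], [0, 0, 0]], [100, [-0.0015, 0.0015, 0.11], [0, 0, 0]], [100, [-0.0015, 0.0015, 0.119], [0, 0, 0]], [100, [-0.0015, 0.0015, 0.119], [0, 0, 0]], [100, [-0.0015, 0.0015, 0.119], [0, 0, 0]], [30, [-0.0015, 0.0015, 0.119], [0, 0, 0]], [30, [-0.0015, 0.0015, 0.119], [0, 0, 0]], [30, [-0.0015, 0.0015, 0.119], [0, 0, 0]], [30, [-0.0015, 0.0015, 0.119], [0, 0, 0]]]' --squeeze 30

```text
time: 4.08
ee_pos: [0.5682, -0.3093, 0.1322]
eef_rot: [0.608, 0.794, 0.0, 0.001]
ft_force: [-0.5, -0.0, 0.4]
width: 0.0681
```

Run:
```python
from h import *
st()
```

```text
t 4.08 p [ 0.5682 -0.3093  0.1322] z [ 0.002 -0.    -1.   ] jaw [0.965 0.261 0.002] F [-0.5 -0.   0.4] w 0.0681 q [-0.06  0.59  0.67  1.6  -0.4   1.09  0.97]
```

Emit:
arm_command --commands '[[30, [0, 0, 0], [0, 0, 0]], [30, [0, 0, 0], [0, 0, 0]], [30, [0, 0, 0], [0, 0, 0]], [30, [0, 0, 0], [0, 0, 0]], [30, [0, 0, 0], [0, 0, 0]], [30, [0, 0, 0], [0, 0, 0]], [30, [0, 0, -0.03], [0, 0, 0]], [30, [0, 0, -0.07], [0, 0, 0]], [30, [0, 0, -0.11], [0, 0, 0]], [30, [0, 0, -0.15], [0, 0, 0]]]' --squeeze 30

```text
time: 4.92
ee_pos: [0.5672, -0.309, 0.2824]
eef_rot: [0.608, 0.794, -0.0, -0.001]
ft_force: [0.9, 0.5, -1.4]
width: 0.0482
```

Run:
```python
from h import *
st()
c=cam('wrist'); save(c,'w4',k=1.25)
a=np.array([-.5*np.cos(.06),-.5*np.sin(.06),.866]); tip=np.array([.5525,.0135,.1794])
h=.081
for e in (.03,):
    plan(tip+a*(h+.051+e),rot(.06,.5236,.06))
```

```text
t 4.92 p [ 0.5672 -0.309   0.2824] z [-0.001  0.    -1.   ] jaw [ 0.965  0.261 -0.001] F [ 0.9  0.5 -1.4] w 0.0482 q [-0.1   0.45  0.74  1.45 -0.31  1.36  0.91]
shift [0.3335, -0.0107, -0.0305] turn [-0.5137, -0.0483, 0.2001] rows 8.035838673028355 4.428242376500125
```

View pics/w4.png

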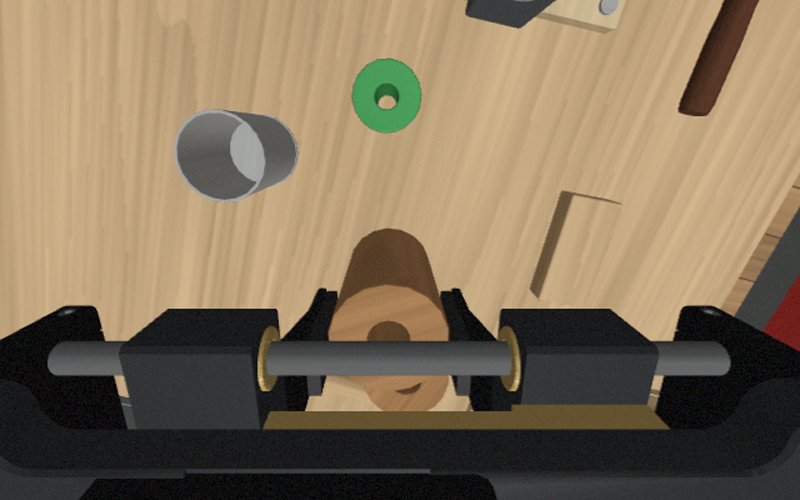

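Run:
```python
from h import *
a=np.array([-.5*np.cos(.06),-.5*np.sin(.06),.866]); tip=np.array([.5525,.0135,.1794])
plan(tip+a*(.132+.05)+[0,-.07,0],rot(.06,.5236,.06))
```

```text
shift [0.2679, -0.0386, -0.0476] turn [-0.5137, -0.0483, 0.2001] rows 6.58964496572774 4.428242376500125
```

Emit:
arm_command --commands '[[30, [0.02, 0, -0.035], [0, 0, 0]], [30, [0.27, -0.04, -0.05], [-0.514, -0.048, 0.2]], [30, [0.27, -0.04, -0.05], [-0.514, -0.048, 0.2]], [30, [0.27, -0.04, -0.05], [-0.514, -0.048, 0.2]], [30, [0.27, -0.04, -0.05], [-0.514, -0.048, 0.2]], [30, [0.27, -0.04, -0.05], [-0.514, -0.048, 0.2]], [30, [0.27, -0.04, -0.05], [-0.514, -0.048, 0.2]], [30, [0.27, -0.04, -0.05], [-0.514, -0.048, 0.2]], [30, [0.27, -0.04, -0.05], [-0.514, -0.048, 0.2]], [30, [0.27, -0.04, -0.05], [-0.514, -0.048, 0.2]]]'

```text
time: 5.8
ee_pos: [0.457, -0.0558, 0.3309]
eef_rot: [0.662, 0.705, 0.188, 0.173]
ft_force: [1.3, -0.8, -1.6]
width: 0.0486
```

Run:
```python
from h import *
c=cam('wrist'); save(c,'w5',k=1.25); st()
s=cam('side'); save(s,'s5',(240,60,420,220),4)
```

```text
t 5.85 p [ 0.4579 -0.0578  0.3309] z [ 0.492  0.035 -0.87 ] jaw [0.868 0.053 0.493] F [ 0.5 -0.6 -0.7] w 0.0487 q [-0.38 -0.42  0.34  2.15  0.15  0.87 -0.03]
```

View pics/w5.png

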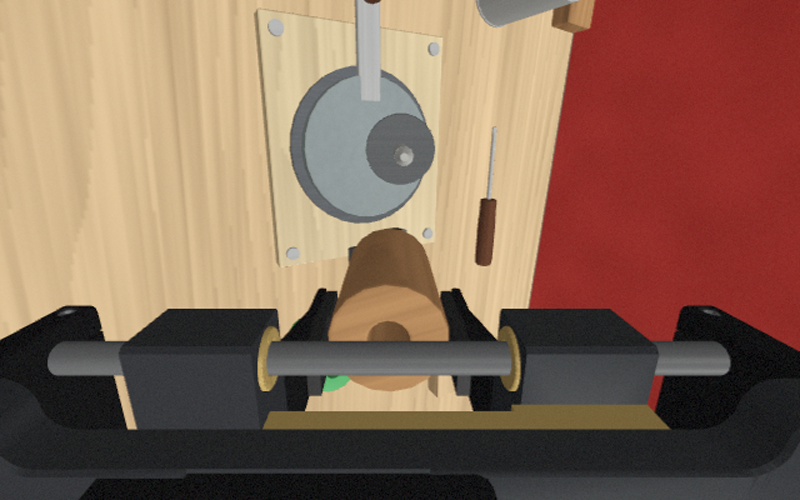

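View pics/s5.png

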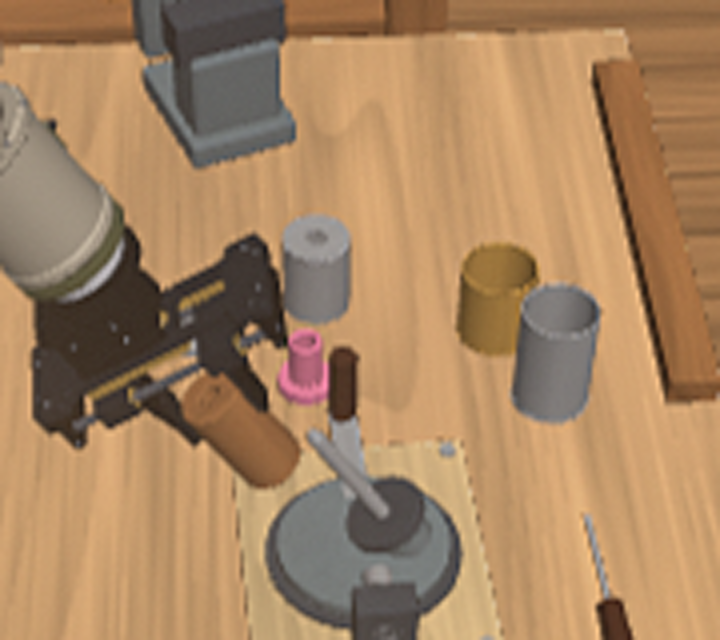

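```bash
cat >> h.py <<'E'
def tool(p):
    s=read_state(); return R.from_quat(s['eef_rot']).inv().apply(np.array(p)-np.array(s['ee_pos']))
E
python3 - <<'E'
from h import *
c=cam('wrist'); save(c,'w6',(270,80,370,180),7); st()
E
```

```text
t 5.95 p [ 0.4587 -0.0597  0.3308] z [ 0.491  0.034 -0.87 ] jaw [0.869 0.05  0.493] F [ 0.9 -0.5 -1.3] w 0.0485 q [-0.38 -0.42  0.34  2.15  0.15  0.87 -0.03]
```

View pics/w6.png

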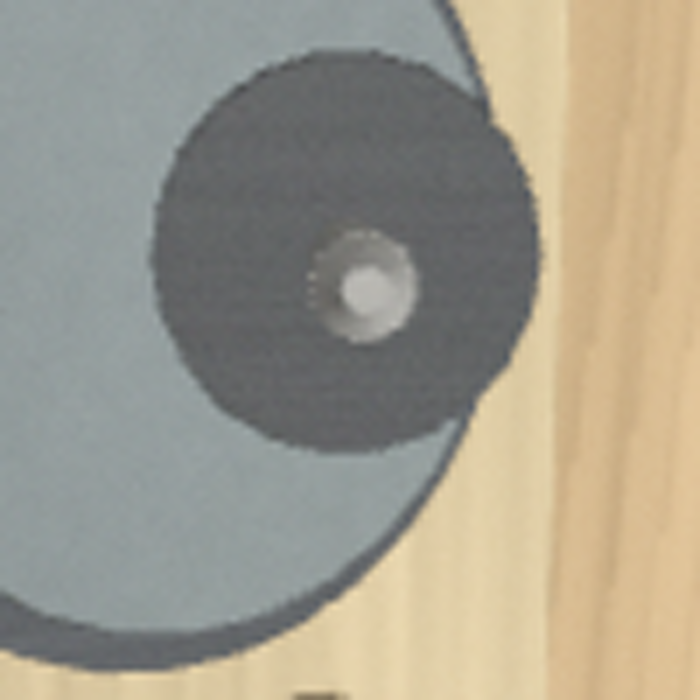

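Run:
```python
from h import *
c=cam('wrist'); st()
f=onz(c,319.43,115.86,.072); t=onz(c,322.86,121.29,.1794)
print(f.round(4),t.round(4),(t-f).round(4)/.124)
s=cam('side')
# combine with side ray tip
o,d=ray(s,318.25,168)
print(tri([ray(c,322.86,121.29),(o,d)]).round(4), 'tip from stills', proj(s,t))
cc=c
M=cc
for z in (.04,.132):
  S=read_state(); p=np.array(S['ee_pos'])+R.from_quat(S['eef_rot']).apply([0,0,z]); print(z,proj(c,p)*1.25)
print('tool coords foot',tool(f),'tip',tool(t))
plan(t+ (t-f)/np.linalg.norm(t-f)*(.132+.03),rot(.055,.5236,.055))
```

```text
t 6.0 p [ 0.4588 -0.0599  0.3308] z [ 0.491  0.033 -0.87 ] jaw [0.869 0.049 0.492] F [ 0.1 -0.2 -0.4] w 0.0485 q [-0.38 -0.42  0.34  2.15  0.15  0.87 -0.03]
[0.6147 0.0199 0.072 ] [0.5537 0.0152 0.1794] [-0.49193548 -0.03790323  0.86612903]
[0.5554 0.0149 0.176 ] tip from stills [317.83253493 167.11795421]
0.04 [385.78839269 345.65977671]
0.132 [386.8073075  266.62095331]
tool coords foot [0.06927426 0.0119836  0.30436343] tip [0.06870467 0.01163165 0.18078318]
shift [0.068, 0.0112, 0.0188] turn [-0.009, -0.0061, 0.001] rows 1.7118953245494386 0.08779577197113247
```

Run:
```python
from h import *
c=cam('wrist'); save(c,'w7',(250,175,370,280),6); st()
```

```text
t 6.1 p [ 0.4589 -0.0599  0.3307] z [ 0.491  0.033 -0.871] jaw [0.869 0.049 0.492] F [ 0.4  0.7 -1.9] w 0.0487 q [-0.38 -0.42  0.34  2.15  0.15  0.87 -0.03]
```

View pics/w7.png

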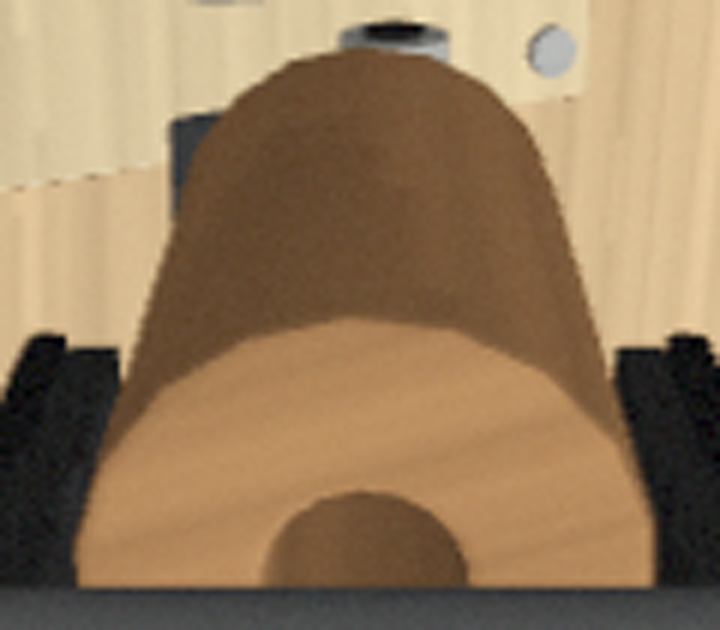

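Run:
```python
from h import *
c=cam('wrist'); S=read_state(); Rt=R.from_quat(S['eef_rot'])
for x in (.023,.025,.027): print(x,proj(c,np.array(S['ee_pos'])+Rt.apply([x,.0014,.132])), proj(c,np.array(S['ee_pos'])+Rt.apply([x,.0014,.042])))
```

```text
0.023 [311.13674198 184.77376098] [311.23263517 232.02447681]
0.025 [311.13897472 182.26244059] [311.2365886  228.21185667]
0.027 [311.14121894 179.73821494] [311.24057449 224.367937  ]
```

Emit:
arm_command --commands '[[30, [0.035, 0.005, 0], [0, 0, 0]], [30, [0.069, 0.0103, 0.01], [0, 0, 0]], [30, [0.069, 0.0103, 0.03], [0, 0, 0]], [30, [0.069, 0.0103, 0.04], [0, 0, 0]], [30, [0.069, 0.0103, 0.04], [0, 0, 0]], [30, [0.069, 0.0103, 0.04], [0, 0, 0]], [30, [0.069, 0.0103, 0.045], [0, 0, 0]], [30, [0.069, 0.0103, 0.05], [0, 0, 0]], [30, [0.069, 0.0103, 0.055], [0, 0, 0]], [30, [0.069, 0.0103, 0.06], [0, 0, 0]]]'

```text
time: 6.98
ee_pos: [0.4931, 0.0122, 0.2841]
eef_rot: [0.663, 0.704, 0.187, 0.173]
ft_force: [1.1, 0.4, -2.0]
width: 0.0484
```

Run:
```python
from h import *
st(); c=cam('side'); save(c,'s8',(260,100,400,220),5)
```

```text
t 6.98 p [0.4931 0.0122 0.2841] z [ 0.492  0.034 -0.87 ] jaw [0.868 0.05  0.493] F [ 1.1  0.4 -2. ] w 0.0484 q [-0.4  -0.28  0.23  2.17  0.16  0.73 -0.2 ]
```

View pics/s8.png

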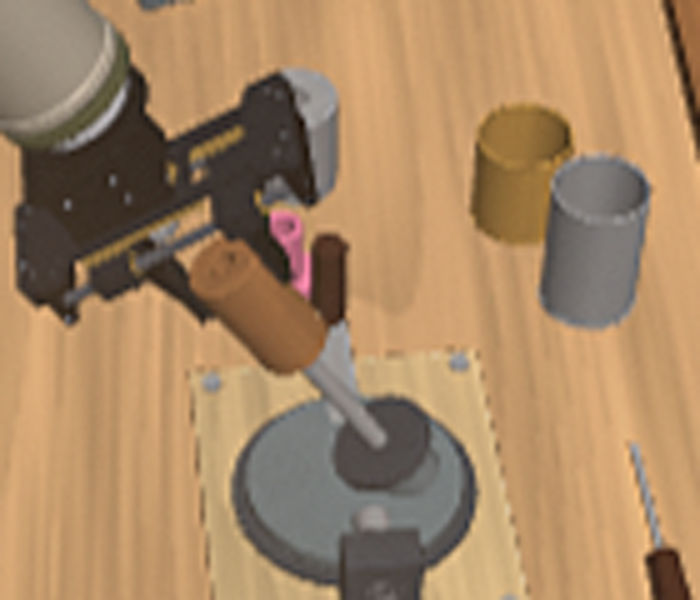

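Emit:
arm_command --commands '[[30, [0, 0, 0.012], [0, 0, 0]], [30, [0, 0, 0.025], [0, 0, 0]], [30, [0, 0, 0.038], [0, 0, 0]], [30, [0, 0, 0.051], [0, 0, 0]], [30, [0, 0, 0.064], [0, 0, 0]], [30, [0, 0, 0.077], [0, 0, 0]], [30, [0, 0, 0.088], [0, 0, 0]], [30, [0, 0, 0.096], [0, 0, 0]], [30, [0, 0, 0.102], [0, 0, 0]], [30, [0, 0, 0.102], [0, 0, 0]]]'

```text
time: 7.87
ee_pos: [0.5431, 0.0159, 0.1945]
eef_rot: [0.663, 0.704, 0.186, 0.173]
ft_force: [-0.2, -1.3, -1.8]
width: 0.0484
```

Run:
```python
from h import *
st(); a=np.array([.492,.036,-.866]); print('bottom from foot', ([.6147,.0199,.072]-np.array(read_state()['ee_pos']))@a-.132)
```

```text
t 7.87 p [0.5431 0.0159 0.1945] z [ 0.491  0.033 -0.871] jaw [0.869 0.051 0.492] F [-0.2 -1.3 -1.8] w 0.0484 q [-0.42 -0.04  0.29  2.18  0.09  0.48 -0.14]
bottom from foot 0.009462707807633947
```

Free sliding so far. I'll press down gently to the flange.

Emit:
arm_command --commands '[[30, [0, 0, 0.002], [0, 0, 0]], [30, [0, 0, 0.004], [0, 0, 0]], [30, [0, 0, 0.006], [0, 0, 0]], [30, [0, 0, 0.007], [0, 0, 0]], [30, [0, 0, 0.008], [0, 0, 0]], [30, [0, 0, 0.009], [0, 0, 0]], [30, [0, 0, 0.01], [0, 0, 0]], [30, [0, 0, 0.01], [0, 0, 0]], [30, [0, 0, 0.01], [0, 0, 0]], [30, [0, 0, 0.01], [0, 0, 0]]]'

```text
time: 8.7
ee_pos: [0.548, 0.0163, 0.1868]
eef_rot: [0.663, 0.704, 0.187, 0.173]
ft_force: [0.4, -0.2, -1.8]
width: 0.0487
```

Run:
```python
from h import *
st(); a=np.array([.492,.036,-.866]); print('bottom from foot', ([.6147,.0199,.072]-np.array(read_state()['ee_pos']))@a-.132)
```

```text
t 8.7 p [0.548  0.0163 0.1868] z [ 0.492  0.034 -0.87 ] jaw [0.869 0.05  0.493] F [ 0.4 -0.2 -1.8] w 0.0487 q [-0.42 -0.01  0.29  2.18  0.07  0.46 -0.12]
bottom from foot 0.00036794864420325313
```

Emit:
arm_command --commands '[[30, [0, 0, 0.001], [0, 0, 0]], [30, [0, 0, 0.002], [0, 0, 0]], [30, [0, 0, 0.003], [0, 0, 0]], [30, [0, 0, 0.003], [0, 0, 0]], [100, [0, 0, 0.002], [0, 0, 0]], [100, [0, 0, 0.001], [0, 0, 0]], [100, [0, 0, 0.001], [0, 0, 0]], [100, [0, 0, 0.001], [0, 0, 0]], [100, [0, 0, 0.001], [0, 0, 0]], [100, [0, 0, 0.001], [0, 0, 0]]]'

```text
time: 9.53
ee_pos: [0.5485, 0.0163, 0.1858]
eef_rot: [0.663, 0.704, 0.187, 0.173]
ft_force: [-0.1, -0.7, -0.7]
width: 0.0802
```

Run:
```python
from h import *
st(); c=cam('side'); save(c,'s9',(280,100,400,220),5); c=cam('wrist'); save(c,'w9',k=1.25)
```

```text
t 9.53 p [0.5485 0.0163 0.1858] z [ 0.492  0.034 -0.87 ] jaw [0.869 0.05  0.493] F [-0.1 -0.7 -0.7] w 0.0802 q [-0.42 -0.01  0.29  2.18  0.07  0.46 -0.12]
```

View pics/s9.png

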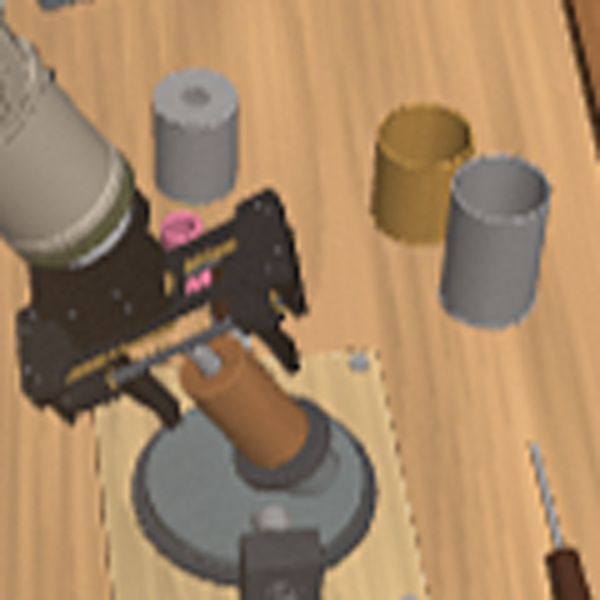

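View pics/w9.png

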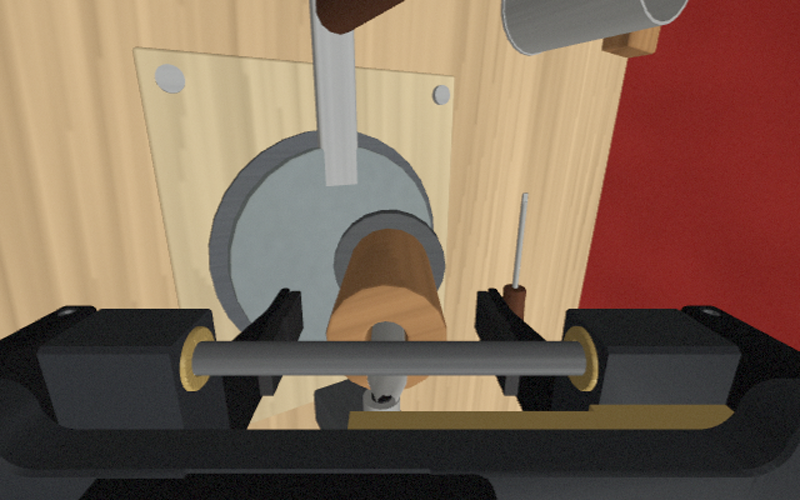

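Emit:
arm_command --commands '[[100, [0, 0, -0.03], [0, 0, 0]], [100, [0, 0, -0.07], [0, 0, 0]], [100, [0, 0, -0.11], [0, 0, 0]], [100, [0, 0, -0.15], [0, 0, 0]], [100, [0.06, 0, -0.16], [0, 0, 0]], [100, [0.1, 0, -0.16], [0, 0, 0]], [100, [0.14, 0, -0.16], [0, 0, 0]], [100, [0.18, 0, -0.16], [0, 0, 0]], [100, [0.22, 0, -0.16], [0, 0, 0]], [100, [0.22, 0, -0.16], [0, 0, 0]]]'

```text
time: 10.47
ee_pos: [0.4549, 0.2368, 0.3263]
eef_rot: [0.661, 0.706, 0.188, 0.172]
ft_force: [-0.9, -0.2, -0.1]
width: 0.087
```

Run:
```python
from h import *
st(); plan([.573,.357,.28],rot(.3))
```

```text
t 10.47 p [0.4549 0.2368 0.3263] z [ 0.492  0.038 -0.87 ] jaw [0.868 0.055 0.494] F [-0.9 -0.2 -0.1] w 0.087 q [-0.49 -0.19 -0.21  2.02  0.33  0.91 -0.8 ]
shift [0.1117, 0.0863, 0.103] turn [0.5145, 0.0541, -0.2292] rows 4.190419361118228 4.527689870748187
```

Emit:
arm_command --commands '[[100, [0.112, 0.086, 0.1], [0.5145, 0.054, -0.229]], [100, [0.112, 0.086, 0.1], [0.5145, 0.054, -0.229]], [100, [0.112, 0.086, 0.1], [0.5145, 0.054, -0.229]], [100, [0.112, 0.086, 0.1], [0.5145, 0.054, -0.229]], [100, [0.112, 0.086, 0.1], [0.5145, 0.054, -0.229]], [100, [0.112, 0.086, 0.1], [0.5145, 0.054, -0.229]], [100, [0.112, 0.086, 0.1], [0.5145, 0.054, -0.229]], [100, [0.112, 0.086, 0.1], [0.5145, 0.054, -0.229]], [100, [0.112, 0.086, 0.1], [0.5145, 0.054, -0.229]], [100, [0.112, 0.086, 0.1], [0.5145, 0.054, -0.229]]]'

```text
time: 11.3
ee_pos: [0.5728, 0.3497, 0.285]
eef_rot: [0.596, 0.803, 0.001, 0.001]
ft_force: [0.1, 0.3, 0.7]
width: 0.0869
```

Run:
```python
from h import *
st(); c=cam('wrist'); c=cam('wrist'); save(c,'w10',k=1.25)
for p in ([.573,.357,.084],[.572,.356,.084],[.5,.3,.084]): print(proj(c,p)*1.25)
```

```text
t 11.3 p [0.5728 0.3497 0.285 ] z [ 0.003  0.    -1.   ] jaw [0.957 0.289 0.003] F [0.1 0.3 0.7] w 0.0869 q [-0.51  0.44 -0.16  1.33  0.07  1.37 -0.37]
[388.76741858 227.86536481]
[387.22666079 228.66718014]
[285.28112072 266.80151227]
```

View pics/w10.png

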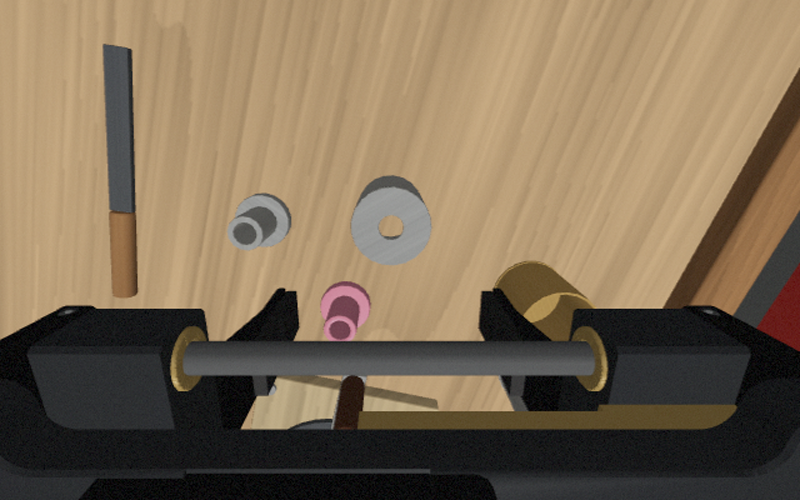

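Run:
```python
from h import *
c=cam('wrist'); save(c,'w11',(270,130,360,220),7); st()
p=onz(c,391.3/1.25,226.5/1.25,.084); print(p,tool(p)); print('collar',onz(c,244/1.25,233/1.25,.06))
plan([.574,.356,.128],rot(.293))
```

```text
t 11.45 p [0.573  0.3498 0.2842] z [ 0.002 -0.    -1.   ] jaw [0.957 0.289 0.002] F [ 0.4  0.4 -1. ] w 0.087 q [-0.51  0.44 -0.16  1.33  0.07  1.37 -0.37]
[0.57457536 0.3587174  0.084     ] [0.00831045 0.00365312 0.20019336]
collar [0.45454673 0.31007039 0.06      ]
shift [0.0058, 0.0024, 0.1562] turn [0.002, 0.0009, 0.0003] rows 3.748692667126651 0.018070566685861433
```

View pics/w11.png

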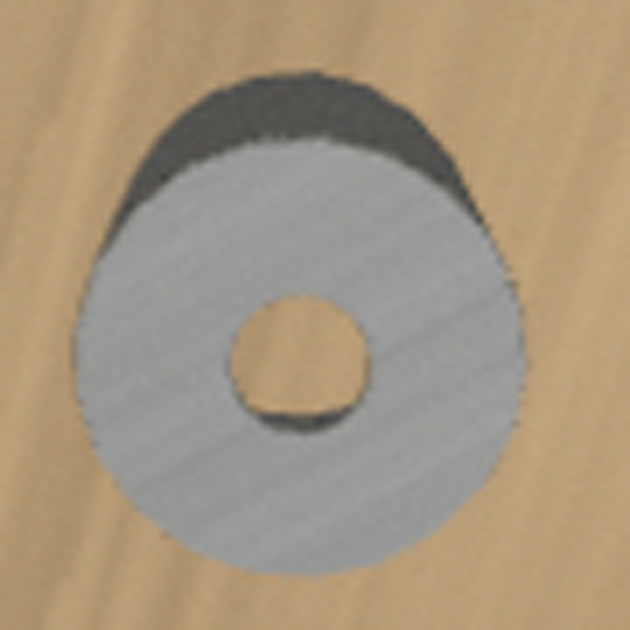

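Emit:
arm_command --commands '[[100, [0.0082, 0.0022, 0.03], [0, 0, 0]], [100, [0.0082, 0.0022, 0.07], [0, 0, 0]], [100, [0.0082, 0.0022, 0.11], [0, 0, 0]], [100, [0.0082, 0.0022, 0.145], [0, 0, 0]], [100, [0.0082, 0.0022, 0.159], [0, 0, 0]], [100, [0.0082, 0.0022, 0.159], [0, 0, 0]], [50, [0.0082, 0.0022, 0.159], [0, 0, 0]], [50, [0.0082, 0.0022, 0.159], [0, 0, 0]], [50, [0.0082, 0.0022, 0.159], [0, 0, 0]], [50, [0.0082, 0.0022, 0.159], [0, 0, 0]]]' --squeeze 25

```text
time: 12.28
ee_pos: [0.574, 0.3588, 0.1254]
eef_rot: [0.596, 0.803, 0.001, 0.001]
ft_force: [-1.0, -0.5, 0.7]
width: 0.0678
```

Emit:
arm_command --commands '[[50, [0, 0, 0], [0, 0, 0]], [50, [0, 0, 0], [0, 0, 0]], [50, [0, 0, 0], [0, 0, 0]], [50, [0, 0, 0], [0, 0, 0]], [50, [0, 0, -0.03], [0, 0, 0]], [50, [0, 0, -0.07], [0, 0, 0]], [50, [0, 0, -0.11], [0, 0, 0]], [50, [0, 0, -0.15], [0, 0, 0]], [50, [0, 0, -0.19], [0, 0, 0]], [50, [0, 0, -0.22], [0, 0, 0]]]'

```text
time: 13.12
ee_pos: [0.5734, 0.3587, 0.3479]
eef_rot: [0.596, 0.803, 0.001, 0.001]
ft_force: [0.7, 0.9, -1.7]
width: 0.0663
```

Run:
```python
from h import *
st(); c=cam('wrist'); save(c,'w12',k=1.25)
a=-np.array([.492,.036,-.866]); tip=np.array([.5537,.0152,.1794])
lean=np.arctan2(.036,.492)
plan(tip+a*(.125+.06)+[0,-.09,0],rot(lean,.5236,lean))
plan(tip+a*(.125+.06)+[0,.09,0],rot(lean,.5236,lean))
```

```text
t 13.12 p [0.5734 0.3587 0.3479] z [ 0.003  0.001 -1.   ] jaw [0.957 0.289 0.003] F [ 0.7  0.9 -1.7] w 0.0663 q [-0.52  0.43 -0.16  1.21  0.07  1.5  -0.37]
shift [-0.3899, -0.2343, 0.0111] turn [-0.5117, -0.0609, 0.214] rows 10.91142319335478 4.46505012871589
shift [-0.2175, -0.1823, 0.012] turn [-0.5117, -0.0609, 0.214] rows 6.8131147664610765 4.46505012871589
```

View pics/w12.png

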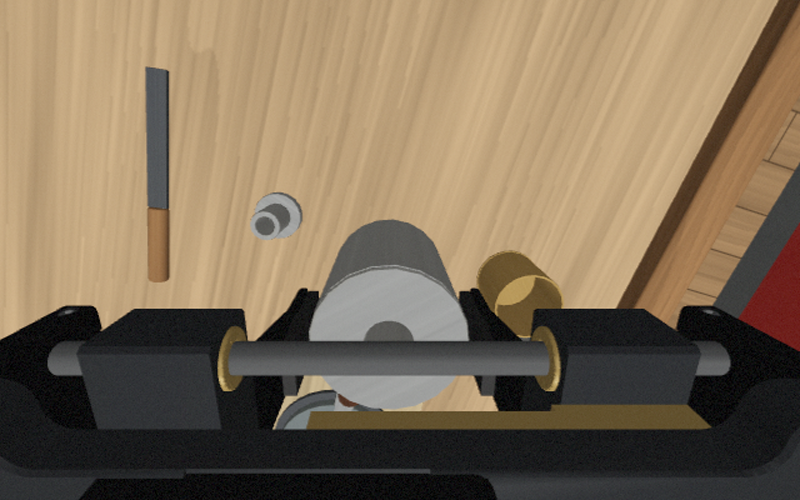

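Run:
```python
from h import *
a=-np.array([.492,.036,-.866]); lean=np.arctan2(.036,.492)
p0=np.array([.5487,.0162,.1857])
plan(p0+a*(.124+.125+.04-.132),rot(lean,.5236,lean))
```

```text
shift [-0.3044, -0.1995, 0.0296] turn [-0.5117, -0.0609, 0.214] rows 8.756295632673748 4.46505012871589
```

Emit:
arm_command --commands '[[50, [-0.3, -0.2, 0.03], [-0.512, -0.061, 0.214]], [50, [-0.3, -0.2, 0.03], [-0.512, -0.061, 0.214]], [50, [-0.3, -0.2, 0.03], [-0.512, -0.061, 0.214]], [50, [-0.3, -0.2, 0.03], [-0.512, -0.061, 0.214]], [50, [-0.3, -0.2, 0.03], [-0.512, -0.061, 0.214]], [50, [-0.3, -0.2, 0.03], [-0.512, -0.061, 0.214]], [50, [-0.3, -0.2, 0.03], [-0.512, -0.061, 0.214]], [50, [-0.3, -0.2, 0.03], [-0.512, -0.061, 0.214]], [50, [-0.3, -0.2, 0.03], [-0.512, -0.061, 0.214]], [50, [-0.3, -0.2, 0.03], [-0.512, -0.061, 0.214]]]'

```text
time: 14.0
ee_pos: [0.4665, 0.0068, 0.3132]
eef_rot: [0.661, 0.706, 0.184, 0.175]
ft_force: [0.5, -1.2, -0.5]
width: 0.0659
```

Run:
```python
from h import *
s=cam('side'); s=cam('side'); save(s,'s13',(240,80,420,220),4); c=cam('wrist'); save(c,'w13',k=1.25); st()
a=-np.array([.492,.036,-.866]); lean=np.arctan2(.036,.492)
p0=np.array([.5487,.0162,.1857])
plan(p0+a*(.124+.125+.02-.132),rot(lean,.5236,lean))
plan(p0+a*(.010+.125-.132),rot(lean,.5236,lean))
```

```text
t 14.15 p [0.4685 0.0136 0.3142] z [ 0.492  0.031 -0.87 ] jaw [0.868 0.066 0.493] F [ 1.2 -0.1 -2.3] w 0.0662 q [-0.33 -0.35  0.14  2.17  0.15  0.82 -0.19]
shift [-0.0032, 0.0061, 0.0148] turn [-0.0086, 0.0049, 0.0023] rows 0.3916061787323017 0.08117329877917709
shift [-0.0025, 0.0065, 0.1484] turn [-0.0086, 0.0049, 0.0023] rows 3.5617000945214667 0.08117329877917709
```

View pics/s13.png

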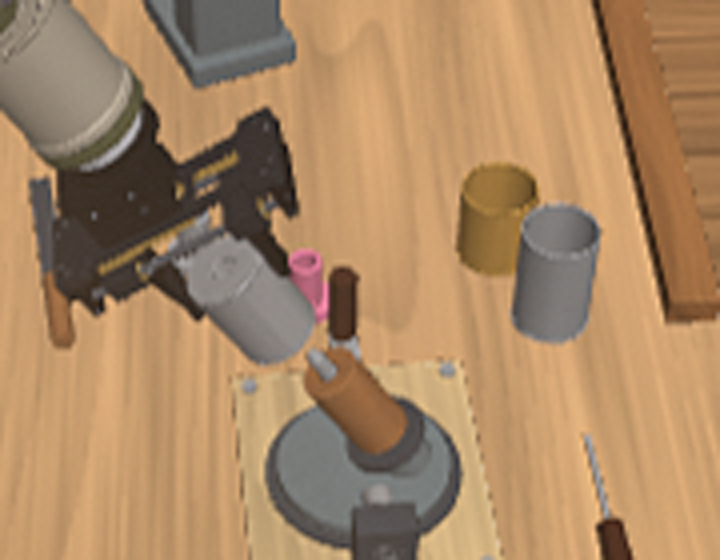

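View pics/w13.png

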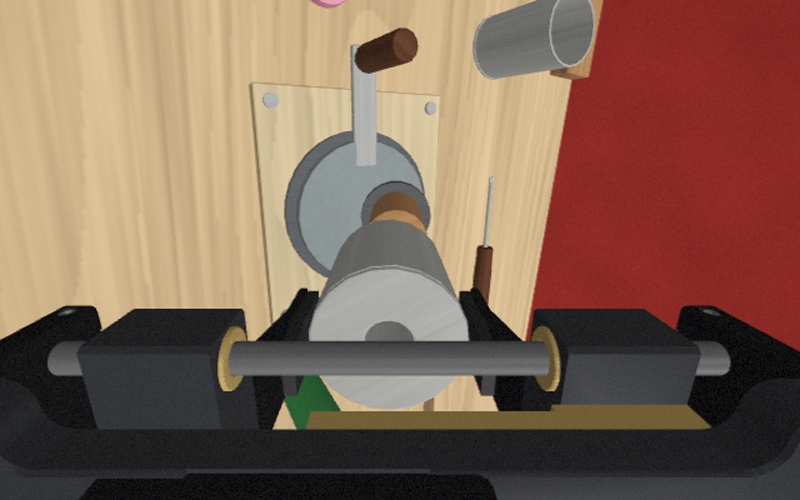

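Emit:
arm_command --commands '[[50, [-0.003, 0.0063, 0.005], [-0.009, 0.005, 0.002]], [50, [-0.003, 0.0063, 0.015], [-0.009, 0.005, 0.002]], [50, [-0.003, 0.0063, 0.03], [-0.009, 0.005, 0.002]], [50, [-0.003, 0.0063, 0.045], [-0.009, 0.005, 0.002]], [50, [-0.003, 0.0063, 0.06], [-0.009, 0.005, 0.002]], [50, [-0.003, 0.0063, 0.07], [-0.009, 0.005, 0.002]], [50, [-0.003, 0.0063, 0.08], [-0.009, 0.005, 0.002]], [50, [-0.003, 0.0063, 0.09], [-0.009, 0.005, 0.002]], [50, [-0.003, 0.0063, 0.1], [-0.009, 0.005, 0.002]], [50, [-0.003, 0.0063, 0.105], [-0.009, 0.005, 0.002]]]'

```text
time: 14.98
ee_pos: [0.5261, 0.0143, 0.224]
eef_rot: [0.657, 0.708, 0.189, 0.176]
ft_force: [0.1, 0.0, -0.5]
width: 0.0661
```

Run:
```python
from h import *
c=cam('wrist'); save(c,'w14',k=1.25); st()
a=-np.array([.492,.036,-.866]); lean=np.arctan2(.036,.492)
p0=np.array([.5487,.0162,.1857])
plan(p0+a*(.010+.125-.132),rot(lean,.5236,lean))
```

```text
t 15.03 p [0.5259 0.0143 0.2236] z [ 0.496  0.036 -0.867] jaw [0.865 0.065 0.498] F [ 0.3  0.5 -2.8] w 0.066 q [-0.35 -0.12  0.21  2.19  0.11  0.55 -0.14]
shift [0.0002, 0.001, 0.0412] turn [-0.0026, 0.0004, 0.0015] rows 0.9894936156880361 0.024556480242589142
```

View pics/w14.png

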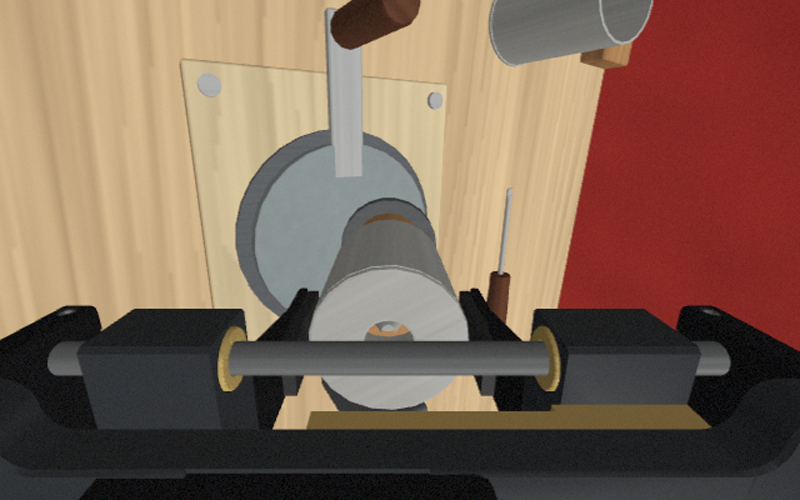

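Emit:
arm_command --commands '[[50, [0, 0.0008, 0.005], [0, 0, 0]], [50, [0, 0.0008, 0.01], [0, 0, 0]], [50, [0, 0.0008, 0.015], [0, 0, 0]], [50, [0, 0.0008, 0.02], [0, 0, 0]], [50, [0, 0.0008, 0.025], [0, 0, 0]], [50, [0, 0.0008, 0.03], [0, 0, 0]], [50, [0, 0.0008, 0.034], [0, 0, 0]], [50, [0, 0.0008, 0.037], [0, 0, 0]], [50, [0, 0.0008, 0.039], [0, 0, 0]], [50, [0, 0.0008, 0.039], [0, 0, 0]]]'

```text
time: 15.87
ee_pos: [0.5459, 0.0157, 0.1915]
eef_rot: [0.657, 0.708, 0.189, 0.176]
ft_force: [0.3, -0.7, -1.5]
width: 0.0663
```

Run:
```python
from h import *
st()
```

```text
t 15.87 p [0.5459 0.0157 0.1915] z [ 0.498  0.036 -0.867] jaw [0.864 0.065 0.499] F [ 0.3 -0.7 -1.5] w 0.0663 q [-0.35 -0.02  0.23  2.18  0.07  0.47 -0.11]
```

Press lightly another 5 mm, then release.

Emit:
arm_command --commands '[[50, [0, 0, 0.001], [0, 0, 0]], [50, [0, 0, 0.002], [0, 0, 0]], [50, [0, 0, 0.003], [0, 0, 0]], [50, [0, 0, 0.004], [0, 0, 0]], [50, [0, 0, 0.005], [0, 0, 0]], [100, [0, 0, 0.004], [0, 0, 0]], [100, [0, 0, 0.003], [0, 0, 0]], [100, [0, 0, 0.003], [0, 0, 0]], [100, [0, 0, 0.003], [0, 0, 0]], [100, [0, 0, 0.003], [0, 0, 0]]]'

```text
time: 16.7
ee_pos: [0.5474, 0.0158, 0.1893]
eef_rot: [0.657, 0.708, 0.189, 0.176]
ft_force: [-0.7, 0.4, -1.8]
width: 0.0854
```

Run:
```python
from h import *
st(); c=cam('side'); save(c,'s15',(280,100,400,220),5); c=cam('wrist'); save(c,'w15',k=1.25)
```

```text
t 16.7 p [0.5474 0.0158 0.1893] z [ 0.498  0.036 -0.866] jaw [0.864 0.064 0.499] F [-0.7  0.4 -1.8] w 0.0854 q [-0.35 -0.02  0.23  2.18  0.07  0.46 -0.1 ]
```

View pics/s15.png

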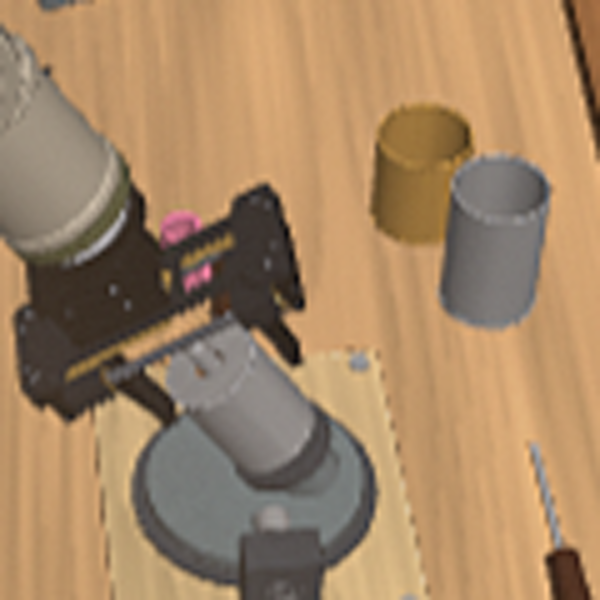

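View pics/w15.png

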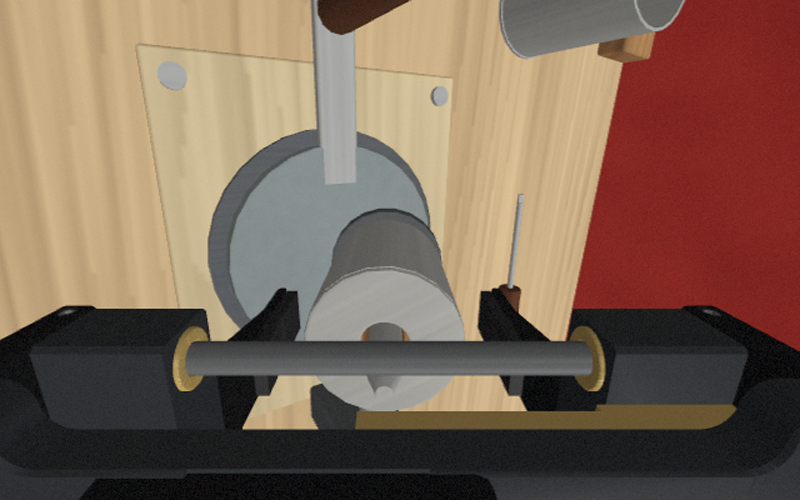

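Emit:
arm_command --commands '[[100, [0, 0, -0.03], [0, 0, 0]], [100, [0, 0, -0.07], [0, 0, 0]], [100, [0, 0, -0.11], [0, 0, 0]], [100, [0.03, 0, -0.13], [0, 0, 0]], [100, [0.06, 0, -0.13], [0, 0, 0]], [100, [0.1, 0, -0.13], [0, 0, 0]], [100, [0.14, 0, -0.13], [0, 0, 0]], [100, [0.18, 0, -0.13], [0, 0, 0]], [100, [0.22, 0, -0.13], [0, 0, 0]], [100, [0.22, 0, -0.13], [0, 0, 0]]]'

```text
time: 17.63
ee_pos: [0.4646, 0.2384, 0.3021]
eef_rot: [0.654, 0.711, 0.191, 0.175]
ft_force: [-1.0, -0.0, 1.0]
width: 0.087
```

Run:
```python
from h import *
st(); plan([.4535,.3,.26],rot(.45)); c=cam('side'); save(c,'s16',(280,100,400,220),5)
```

```text
t 17.63 p [0.4646 0.2384 0.3021] z [ 0.498  0.043 -0.866] jaw [0.863 0.071 0.5  ] F [-1. -0.  1.] w 0.087 q [-0.44 -0.15 -0.26  2.04  0.35  0.84 -0.8 ]
shift [0.0623, -0.0263, 0.0335] turn [0.5181, 0.0947, -0.3589] rows 1.8094920613496384 5.1000454399773725
```

View pics/s16.png

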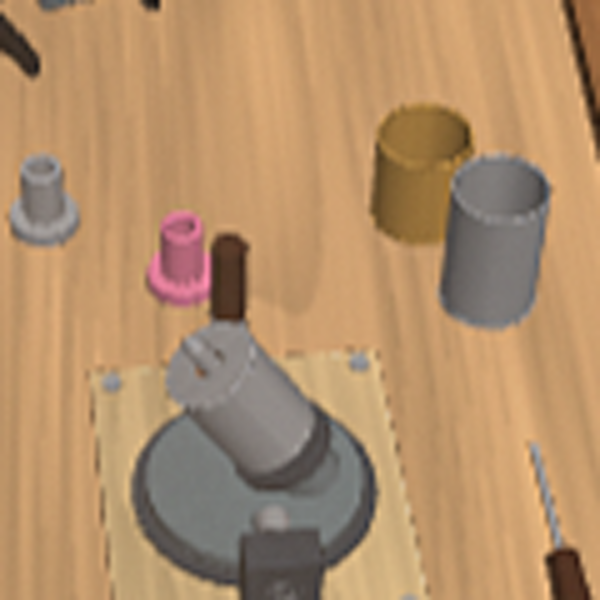

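Emit:
arm_command --commands '[[100, [0.062, -0.026, 0.034], [0.518, 0.095, -0.359]], [100, [0.062, -0.026, 0.034], [0.518, 0.095, -0.359]], [100, [0.062, -0.026, 0.034], [0.518, 0.095, -0.359]], [100, [0.062, -0.026, 0.034], [0.518, 0.095, -0.359]], [100, [0.062, -0.026, 0.034], [0.518, 0.095, -0.359]], [100, [0.062, -0.026, 0.034], [0.518, 0.095, -0.359]], [100, [0.062, -0.026, 0.034], [0.518, 0.095, -0.359]], [100, [0.062, -0.026, 0.034], [0.518, 0.095, -0.359]], [100, [0.062, -0.026, 0.034], [0.518, 0.095, -0.359]], [100, [0.062, -0.026, 0.034], [0.518, 0.095, -0.359]]]'

```text
time: 18.52
ee_pos: [0.4557, 0.2919, 0.2597]
eef_rot: [0.535, 0.845, -0.0, 0.001]
ft_force: [-0.1, -0.0, 0.4]
width: 0.0873
```

Run:
```python
from h import *
c=cam('wrist'); c=cam('wrist'); save(c,'w17',k=1.25); st()
for p in ([.4535,.307,.06],[.4535,.307,.014]): print(proj(c,p)*1.25)
```

```text
t 18.62 p [0.4558 0.2919 0.2597] z [ 0.001 -0.002 -1.   ] jaw [ 0.904  0.427 -0.   ] F [-0.3  0.4  0.6] w 0.0869 q [-0.45  0.18 -0.23  1.72  0.05  1.25 -0.25]
[392.27033854 218.38335911]
[391.82688708 207.13102936]
```

View pics/w17.png

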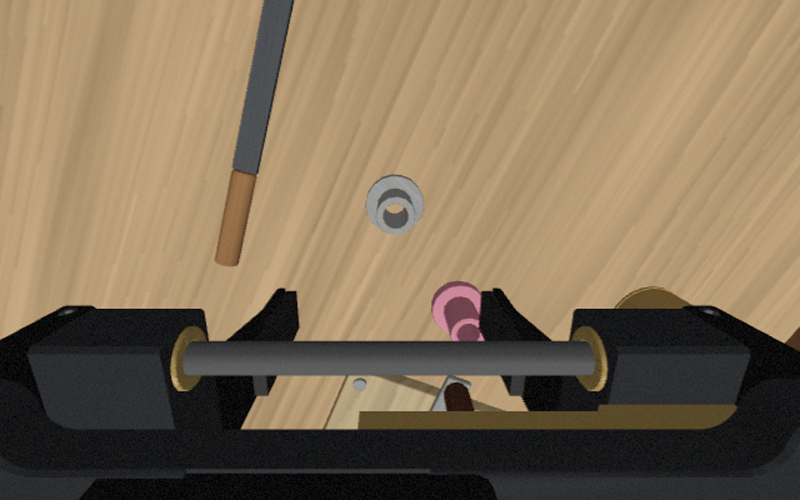

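Run:
```python
from h import *
c=cam('wrist'); save(c,'w18',(280,130,350,200),8); st()
p=onz(c,395.3/1.25,214.5/1.25,.06); print(p,tool(p))
```

```text
t 18.67 p [0.4559 0.2919 0.2597] z [ 0.    -0.002 -1.   ] jaw [ 0.904  0.427 -0.   ] F [0.1 0.9 0.5] w 0.0867 q [-0.45  0.18 -0.23  1.72  0.05  1.25 -0.25]
[0.4543789  0.31091042 0.06      ] [0.01820614 0.00675853 0.19964962]
```

View pics/w18.png

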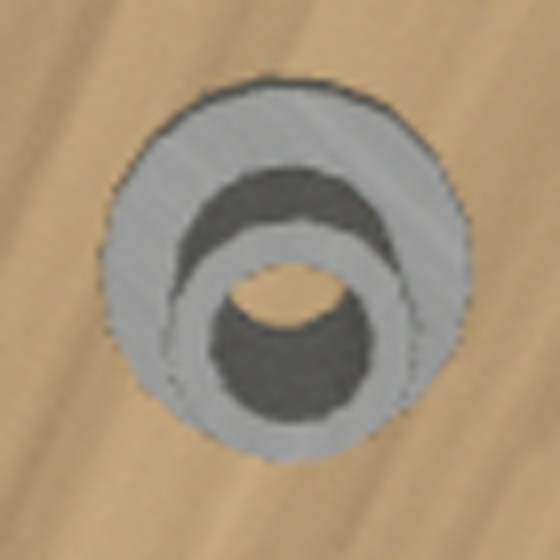

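Emit:
arm_command --commands '[[100, [0.0165, 0.005, 0.03], [0, 0, 0]], [90, [0.0165, 0.005, 0.07], [0, 0, 0]], [80, [0.0165, 0.005, 0.11], [0, 0, 0]], [70, [0.0165, 0.005, 0.145], [0, 0, 0]], [70, [0.0165, 0.005, 0.166], [0, 0, 0]], [70, [0.0165, 0.005, 0.166], [0, 0, 0]], [10, [0.0165, 0.005, 0.166], [0, 0, 0]], [10, [0.0165, 0.005, 0.166], [0, 0, 0]], [10, [0.0165, 0.005, 0.166], [0, 0, 0]], [10, [0.0165, 0.005, 0.166], [0, 0, 0]]]' --squeeze 35

```text
time: 19.5
ee_pos: [0.4545, 0.3092, 0.0952]
eef_rot: [0.535, 0.845, 0.0, 0.001]
ft_force: [-0.0, 0.3, -0.7]
width: 0.0421
```

Emit:
arm_command --commands '[[10, [0, 0, 0], [0, 0, 0]], [10, [0, 0, 0], [0, 0, 0]], [10, [0, 0, 0], [0, 0, 0]], [10, [0, 0, 0], [0, 0, 0]], [10, [0, 0, 0], [0, 0, 0]], [10, [0, 0, -0.03], [0, 0, 0]], [10, [0, 0, -0.07], [0, 0, 0]], [10, [0, 0, -0.11], [0, 0, 0]], [10, [0, 0, -0.15], [0, 0, 0]], [10, [0, 0, -0.19], [0, 0, 0]]]'

```text
time: 20.33
ee_pos: [0.4533, 0.3086, 0.2851]
eef_rot: [0.535, 0.845, -0.001, 0.0]
ft_force: [1.2, 0.4, -2.5]
width: 0.0307
```

Run:
```python
from h import *
c=cam('wrist'); save(c,'w19',k=1.25); st()
a=-np.array([.492,.036,-.866]); lean=np.arctan2(.036,.492)
p0=np.array([.5487,.0162,.1857])
plan(p0+a*(.124+.093+.06-.132),rot(lean,.5236,lean))
```

```text
t 20.38 p [0.4553 0.3103 0.2938] z [ 0.008  0.004 -1.   ] jaw [0.904 0.427 0.009] F [1.8 1.8 5.8] w 0.0306 q [-0.46  0.18 -0.25  1.65  0.05  1.31 -0.28]
shift [-0.2801, -0.1077, -0.0185] turn [-0.5088, -0.0983, 0.3588] rows 7.210668389802367 5.044242620958463
```

View pics/w19.png

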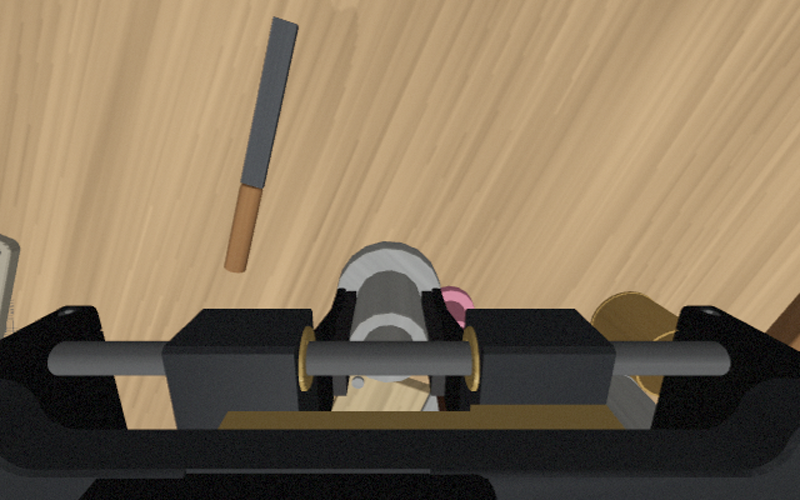

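Emit:
arm_command --commands '[[10, [-0.04, -0.015, -0.02], [-0.1, -0.02, 0.07]], [10, [-0.28, -0.108, -0.02], [-0.51, -0.098, 0.359]], [10, [-0.28, -0.108, -0.02], [-0.51, -0.098, 0.359]], [10, [-0.28, -0.108, -0.02], [-0.51, -0.098, 0.359]], [10, [-0.28, -0.108, -0.02], [-0.51, -0.098, 0.359]], [10, [-0.28, -0.108, -0.02], [-0.51, -0.098, 0.359]], [10, [-0.28, -0.108, -0.02], [-0.51, -0.098, 0.359]], [10, [-0.28, -0.108, -0.02], [-0.51, -0.098, 0.359]], [10, [-0.28, -0.108, -0.02], [-0.51, -0.098, 0.359]], [10, [-0.28, -0.108, -0.02], [-0.51, -0.098, 0.359]]]'

```text
time: 21.22
ee_pos: [0.4753, 0.0092, 0.3035]
eef_rot: [0.659, 0.708, 0.185, 0.175]
ft_force: [0.1, -0.1, -2.9]
width: 0.0306
```

Run:
```python
from h import *
s=cam('side'); s=cam('side'); save(s,'s20',(260,80,420,220),4); c=cam('wrist'); save(c,'w20',k=1.25); st()
a=-np.array([.492,.036,-.866]); lean=np.arctan2(.036,.492)
p0=np.array([.5487,.0162,.1857])
plan(p0+a*(.124+.094+.01-.132),rot(lean,.5236,lean))
plan(p0+a*(.094+.094-.132),rot(lean,.5236,lean))
```

```text
t 21.37 p [0.4755 0.0109 0.3036] z [ 0.491  0.032 -0.87 ] jaw [0.868 0.068 0.492] F [-1.1  0.3 -1.9] w 0.0305 q [-0.24 -0.32  0.08  2.17  0.1   0.78 -0.13]
shift [0.0001, 0.0055, 0.043] turn [-0.0087, 0.0038, 0.0042] rows 1.0407257719182854 0.08278834112826193
shift [0.0003, 0.0056, 0.0829] turn [-0.0087, 0.0038, 0.0042] rows 1.992854632623863 0.08278834112826193
```

View pics/s20.png

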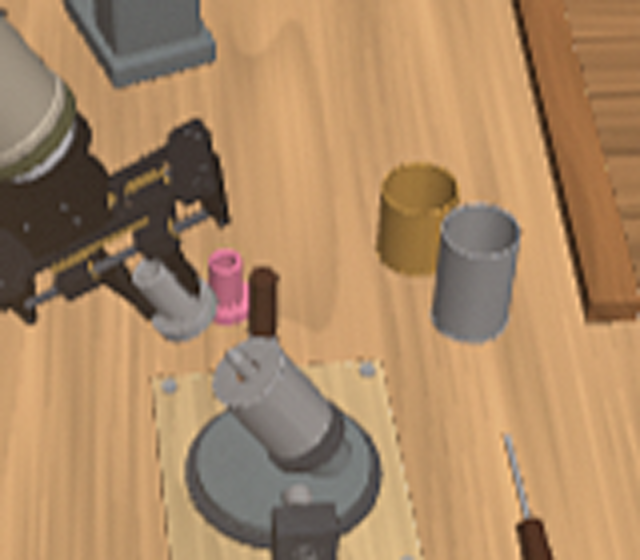

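View pics/w20.png

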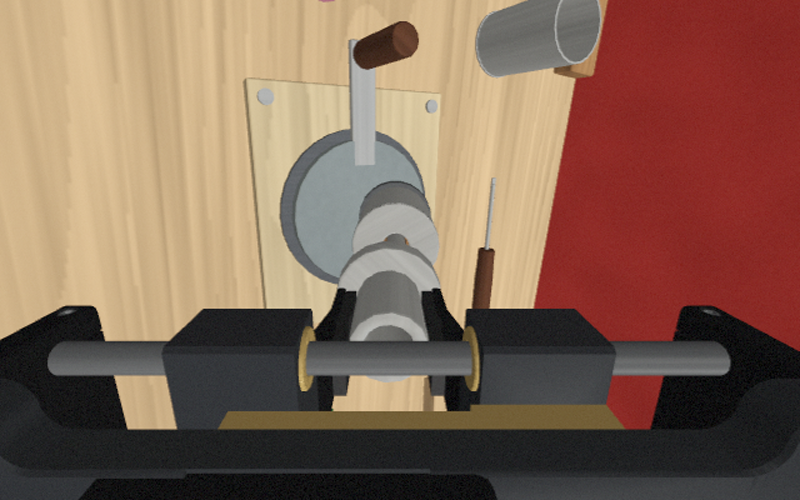

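Emit:
arm_command --commands '[[10, [0, 0.0055, 0.01], [-0.009, 0.004, 0.004]], [10, [0, 0.0055, 0.025], [-0.009, 0.004, 0.004]], [10, [0, 0.0055, 0.04], [-0.009, 0.004, 0.004]], [10, [0, 0.0055, 0.04], [-0.009, 0.004, 0.004]], [10, [0, 0.0055, 0.045], [-0.009, 0.004, 0.004]], [10, [0, 0.0055, 0.05], [-0.009, 0.004, 0.004]], [10, [0, 0.0055, 0.055], [-0.009, 0.004, 0.004]], [10, [0, 0.0055, 0.06], [-0.009, 0.004, 0.004]], [10, [0, 0.0055, 0.065], [-0.009, 0.004, 0.004]], [10, [0, 0.0055, 0.07], [-0.009, 0.004, 0.004]]]'

```text
time: 22.2
ee_pos: [0.5151, 0.0123, 0.2454]
eef_rot: [0.658, 0.707, 0.19, 0.177]
ft_force: [-0.1, -0.1, -2.4]
width: 0.03
```

Run:
```python
from h import *
s=cam('side'); save(s,'s21',(280,100,400,220),5); st()
a=-np.array([.492,.036,-.866]); lean=np.arctan2(.036,.492)
p0=np.array([.5487,.0162,.1857])
plan(p0+a*(.094+.094-.132),rot(lean,.5236,lean))
```

```text
t 22.25 p [0.5151 0.0123 0.2445] z [ 0.499  0.036 -0.866] jaw [0.864 0.062 0.5  ] F [-0.5  0.1 -3.5] w 0.0307 q [-0.25 -0.17  0.11  2.18  0.09  0.6  -0.12]
shift [0.0015, 0.0002, 0.012] turn [0.0001, 0.0004, -0.0014] rows 0.2908179296934933 0.012056798744256839
```

View pics/s21.png

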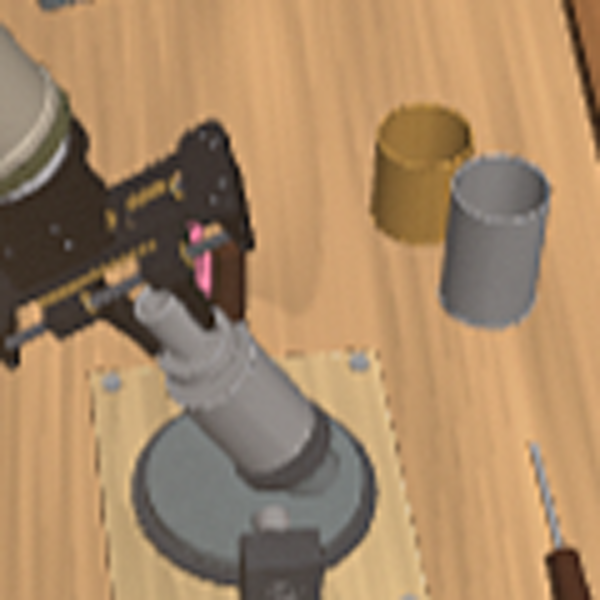

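Threaded on. Now I'll bring it home gently and press.

Emit:
arm_command --commands '[[10, [0.001, 0, 0.003], [0, 0, 0]], [10, [0.001, 0, 0.006], [0, 0, 0]], [10, [0.001, 0, 0.008], [0, 0, 0]], [10, [0.001, 0, 0.01], [0, 0, 0]], [10, [0.001, 0, 0.011], [0, 0, 0]], [10, [0.001, 0, 0.012], [0, 0, 0]], [10, [0.001, 0, 0.013], [0, 0, 0]], [10, [0.001, 0, 0.014], [0, 0, 0]], [10, [0.001, 0, 0.014], [0, 0, 0]], [10, [0.001, 0, 0.014], [0, 0, 0]]]'

```text
time: 23.08
ee_pos: [0.5219, 0.014, 0.2359]
eef_rot: [0.658, 0.707, 0.191, 0.177]
ft_force: [-27.6, -1.2, 27.2]
width: 0.0301
```

Run:
```python
from h import *
st()
```

```text
t 23.08 p [0.5219 0.014  0.2359] z [ 0.501  0.037 -0.865] jaw [0.862 0.062 0.502] F [-27.6  -1.2  27.2] w 0.0301 q [-0.25 -0.14  0.12  2.18  0.09  0.58 -0.12]
```

Emit:
arm_command --commands '[[10, [0, 0, -0.001], [0, 0, 0]], [10, [0, 0, -0.001], [0, 0, 0]], [60, [0, 0, -0.002], [0, 0, 0]], [60, [0, 0, -0.002], [0, 0, 0]], [60, [0, 0, -0.002], [0, 0, 0]], [60, [0, 0, -0.002], [0, 0, 0]], [60, [0, 0, -0.002], [0, 0, 0]], [60, [0, 0, -0.02], [0, 0, 0]], [60, [0, 0, -0.05], [0, 0, 0]], [60, [0, 0, -0.08], [0, 0, 0]]]'

```text
time: 23.92
ee_pos: [0.481, 0.0108, 0.3026]
eef_rot: [0.658, 0.707, 0.189, 0.176]
ft_force: [1.5, -0.2, -0.2]
width: 0.0524
```

Run:
```python
from h import *
s=cam('side'); save(s,'s22',(280,100,400,220),6); c=cam('wrist'); save(c,'w22',k=1.25); st()
```

```text
t 24.02 p [0.4822 0.0109 0.3074] z [ 0.505  0.037 -0.862] jaw [0.86  0.061 0.507] F [1.2 0.2 0.3] w 0.0522 q [-0.25 -0.31  0.09  2.16  0.1   0.77 -0.13]
```

View pics/s22.png

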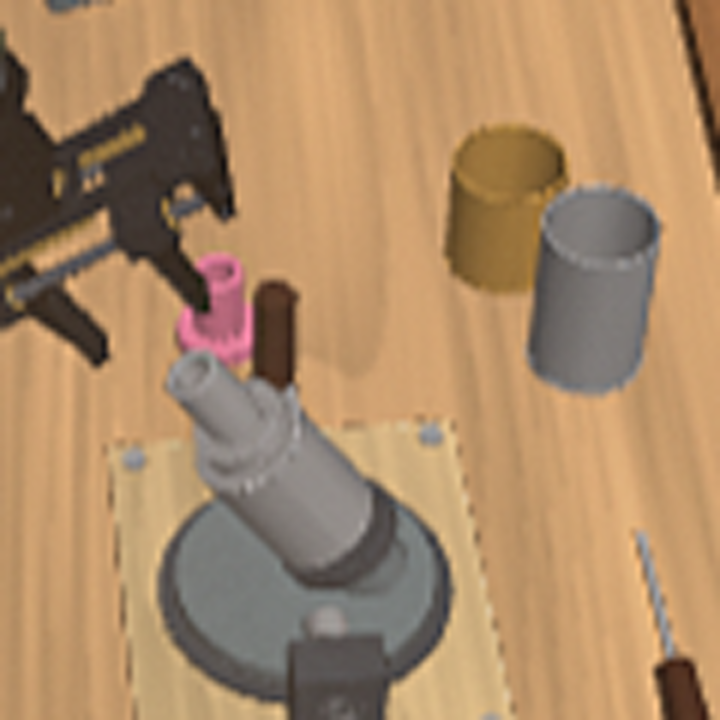

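View pics/w22.png

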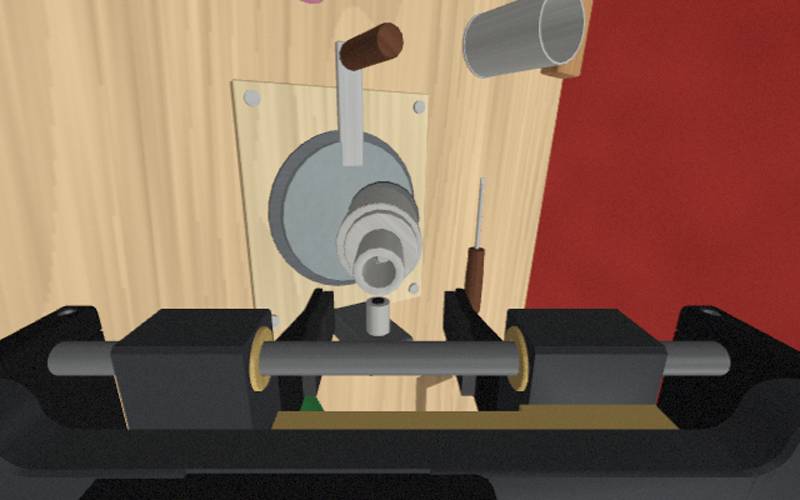

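Run:
```python
from h import *
plan([.588,.163,.25],rot(.785))
```

```text
shift [0.1441, 0.0712, 0.1086] turn [0.5088, 0.1883, -0.6968] rows 4.6520912374946235 7.06642175042801
```

Emit:
arm_command --commands '[[70, [0.05, 0, 0], [0.08, 0.03, -0.1]], [70, [0.09, 0.02, 0.02], [0.15, 0.05, -0.2]], [70, [0.144, 0.071, 0.1], [0.509, 0.188, -0.697]], [70, [0.144, 0.071, 0.109], [0.509, 0.188, -0.697]], [70, [0.144, 0.071, 0.109], [0.509, 0.188, -0.697]], [70, [0.144, 0.071, 0.109], [0.509, 0.188, -0.697]], [70, [0.144, 0.071, 0.109], [0.509, 0.188, -0.697]], [70, [0.144, 0.071, 0.109], [0.509, 0.188, -0.697]], [70, [0.144, 0.071, 0.109], [0.509, 0.188, -0.697]], [70, [0.144, 0.071, 0.109], [0.509, 0.188, -0.697]]]'

```text
time: 24.85
ee_pos: [0.5873, 0.1625, 0.2439]
eef_rot: [0.384, 0.923, -0.001, -0.002]
ft_force: [-0.9, 0.4, 0.2]
width: 0.0608
```

Run:
```python
from h import *
c=cam('wrist'); c=cam('wrist'); save(c,'w23',k=1.25); st()
print(proj(c,[.588,.1675,.111])*1.25)
plan([.588,.1675,.145],rot(.785))
```

```text
t 24.95 p [0.587  0.1624 0.2447] z [-0.004 -0.001 -1.   ] jaw [ 0.709  0.705 -0.004] F [-0.1  0.8 -0.3] w 0.0607 q [-0.37  0.33  0.03  1.57 -0.01  1.25  0.45]
[393.67246454 259.7177609 ]
shift [0.0026, 0.0047, 0.0997] turn [-0.0036, -0.0024, -0.0023] rows 2.39476557697688 0.039281608826521194
```

View pics/w23.png

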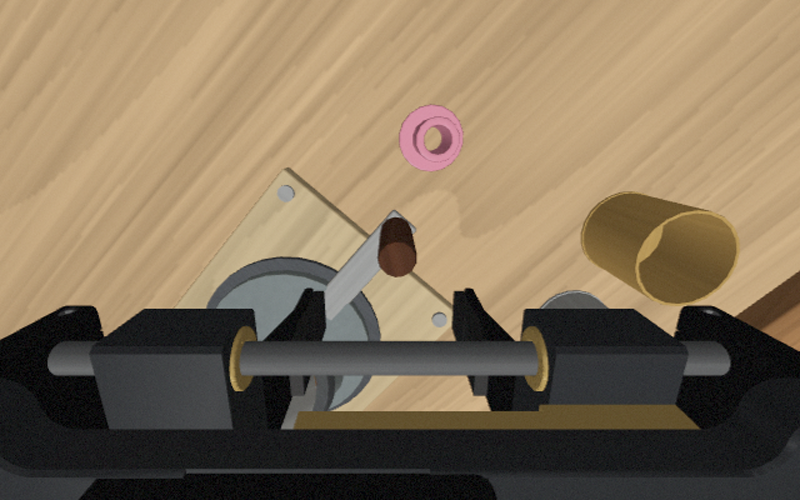

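Emit:
arm_command --commands '[[70, [0.0026, 0.0047, 0.04], [0, 0, 0]], [70, [0.0026, 0.0047, 0.08], [0, 0, 0]], [70, [0.0026, 0.0047, 0.1], [0, 0, 0]], [70, [0.0026, 0.0047, 0.1], [0, 0, 0]], [5, [0.0026, 0.0047, 0.1], [0, 0, 0]], [5, [0.0026, 0.0047, 0.1], [0, 0, 0]], [5, [0.0026, 0.0047, 0.1], [0, 0, 0]], [5, [0.0026, 0.0047, 0.1], [0, 0, 0]], [5, [0.0026, 0.0047, 0.1], [0, 0, 0]], [5, [0.0026, 0.0047, 0.1], [0, 0, 0]]]' --squeeze 30

```text
time: 25.78
ee_pos: [0.5884, 0.1679, 0.1449]
eef_rot: [0.383, 0.924, -0.002, -0.002]
ft_force: [0.7, 0.2, 0.1]
width: 0.0289
```

Emit:
arm_command --commands '[[5, [0, 0, 0], [0, 0, 0]], [5, [0, 0, 0], [0, 0, 0]], [5, [0, 0, 0], [0, 0, 0]], [5, [0, 0, 0], [0, 0, 0]], [5, [0, 0, 0], [0, 0, 0]], [5, [0, 0, 0], [0, 0, 0]], [5, [0, 0, 0], [0, 0, 0]], [5, [0, 0, 0], [0, 0, 0]], [5, [0, 0, 0], [0, 0, 0]], [5, [0, 0, 0], [0, 0, 0]]]'

```text
time: 26.62
ee_pos: [0.5885, 0.1682, 0.1447]
eef_rot: [0.383, 0.924, -0.002, -0.002]
ft_force: [0.5, 1.3, 5.6]
width: 0.0253
```

Run:
```python
from h import *
st(); S=read_state(); p=np.array(S['ee_pos']); Ri=R.from_quat(S['eef_rot']).inv()
c=np.array([.598,.0168]); v=p[:2]-c; print(np.linalg.norm(v),np.degrees(np.arctan2(v[1],v[0])))
a0=np.arctan2(v[1],v[0]);r=np.linalg.norm(v)
for th in range(5,95,5):
    a=a0+np.radians(th); q=c+r*np.array([np.cos(a),np.sin(a)]); print(th,q.round(4),Ri.apply([q[0]-p[0],q[1]-p[1],0]).round(4))
```

```text
t 26.62 p [0.5885 0.1682 0.1447] z [-0.006 -0.001 -1.   ] jaw [ 0.707  0.707 -0.005] F [0.5 1.3 5.6] w 0.0253 q [-0.37  0.42  0.02  1.66 -0.01  1.06  0.44]
0.15170009197001827 93.59140312560037
5 [0.5753 0.1668] [ 0.0083 -0.0103  0.0001]
10 [0.5624 0.1643] [ 0.0157 -0.0213  0.0001]
15 [0.5496 0.1606] [ 0.0221 -0.0329  0.0002]
20 [0.5373 0.1558] [ 0.0275 -0.045   0.0003]
25 [0.5254 0.15  ] [ 0.0317 -0.0575  0.0004]
30 [0.5141 0.1432] [ 0.0349 -0.0703  0.0004]
35 [0.5034 0.1354] [ 0.037  -0.0834  0.0005]
40 [0.4934 0.1267] [ 0.0379 -0.0966  0.0006]
45 [0.4842 0.1171] [ 0.0376 -0.1098  0.0006]
50 [0.4759 0.1068] [ 0.0362 -0.123   0.0007]
55 [0.4685 0.0959] [ 0.0337 -0.136   0.0007]
60 [0.4621 0.0843] [ 0.03   -0.1487  0.0008]
65 [0.4568 0.0722] [ 0.0253 -0.161   0.0008]
70 [0.4525 0.0597] [ 0.0194 -0.1729  0.0009]
75 [0.4493 0.0468] [ 0.0126 -0.1843  0.0009]
80 [0.4472 0.0337] [ 0.0048 -0.195   0.0009]
85 [0.4463 0.0205] [-0.0039 -0.2049  0.0009]
90 [0.4466 0.0073] [-0.0134 -0.2141  0.001 ]
```

Emit:
arm_command --commands '[[5, [0.008, -0.01, 0], [0, 0, 0]], [5, [0.0155, -0.021, 0], [0, 0, 0]], [5, [0.022, -0.033, 0], [0, 0, 0]], [5, [0.0275, -0.045, 0], [0, 0, 0]], [5, [0.0315, -0.0575, 0], [0, 0, 0]], [5, [0.035, -0.07, 0], [0, 0, 0]], [5, [0.037, -0.083, 0], [0, 0, 0]], [5, [0.038, -0.0965, 0], [0, 0, 0]], [5, [0.0375, -0.11, 0], [0, 0, 0]], [5, [0.0375, -0.11, 0], [0, 0, 0]]]'

```text
time: 27.45
ee_pos: [0.4819, 0.1174, 0.145]
eef_rot: [0.382, 0.924, -0.002, -0.004]
ft_force: [-9.9, 3.2, 8.1]
width: 0.0252
```

Run:
```python
from h import *
st(); c=cam('side'); save(c,'s25',(260,100,400,240),4); S=read_state(); p=np.array(S['ee_pos']); Ri=R.from_quat(S['eef_rot']).inv()
c=np.array([.598,.0168]); r=.151
for th in list(range(50,91,5))+[92]:
    a=np.radians(93.6+th); q=c+r*np.array([np.cos(a),np.sin(a)]); print(th,q.round(4),Ri.apply([q[0]-p[0],q[1]-p[1],0]).round(4))
```

```text
t 27.45 p [0.4819 0.1174 0.145 ] z [-0.008  0.    -1.   ] jaw [ 0.706  0.708 -0.006] F [-9.9  3.2  8.1] w 0.0252 q [-0.35  0.2   0.02  1.96 -0.01  0.99  0.46]
50 [0.4765 0.1064] [-0.0039 -0.0117  0.0001]
55 [0.4691 0.0955] [-0.0064 -0.0246  0.0001]
60 [0.4627 0.0839] [-0.0101 -0.0373  0.0002]
65 [0.4574 0.0719] [-0.0148 -0.0496  0.0003]
70 [0.4531 0.0594] [-0.0206 -0.0614  0.0003]
75 [0.45   0.0466] [-0.0274 -0.0727  0.0003]
80 [0.4479 0.0336] [-0.0351 -0.0833  0.0004]
85 [0.447  0.0205] [-0.0438 -0.0933  0.0004]
90 [0.4473 0.0073] [-0.0533 -0.1024  0.0004]
92 [0.4477 0.0021] [-0.0573 -0.1058  0.0004]
```

View pics/s25.png

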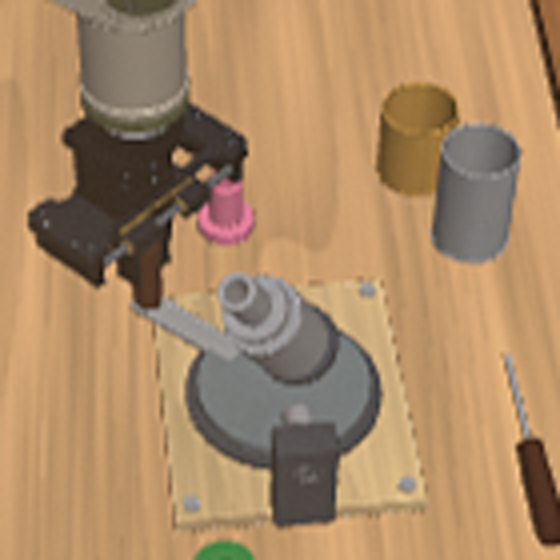

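Turning well. Second half.

Emit:
arm_command --commands '[[5, [-0.002, -0.012, 0], [0, 0, 0]], [5, [-0.0055, -0.0245, 0], [0, 0, 0]], [5, [-0.0095, -0.037, 0], [0, 0, 0]], [5, [-0.0145, -0.0495, 0], [0, 0, 0]], [5, [-0.0205, -0.0615, 0], [0, 0, 0]], [5, [-0.0275, -0.0725, 0], [0, 0, 0]], [5, [-0.035, -0.083, 0], [0, 0, 0]], [5, [-0.0435, -0.093, 0], [0, 0, 0]], [5, [-0.05, -0.099, 0], [0, 0, 0]], [5, [-0.05, -0.099, 0], [0, 0, 0]]]'

```text
time: 28.33
ee_pos: [0.4498, 0.0107, 0.1457]
eef_rot: [0.383, 0.924, -0.001, -0.002]
ft_force: [2.5, -1.6, 2.5]
width: 0.0251
```

Run:
```python
from h import *
st(); S=read_state(); p=np.array(S['ee_pos']);c=np.array([.598,.0168]);v=p[:2]-c; print(np.linalg.norm(v),np.degrees(np.arctan2(v[1],v[0]))%360-93.6)
```

```text
t 28.33 p [0.4498 0.0107 0.1457] z [-0.005 -0.001 -1.   ] jaw [ 0.707  0.707 -0.004] F [ 2.5 -1.6  2.5] w 0.0251 q [-0.22  0.1   0.1   2.08 -0.01  0.97  0.67]
0.14835420062768398 88.77494807200242
```

Emit:
arm_command --commands '[[5, [-0.0007, -0.0007, 0], [0, 0, 0]], [5, [-0.0014, -0.0014, 0], [0, 0, 0]], [5, [-0.002, -0.002, 0], [0, 0, 0]], [5, [-0.0025, -0.0025, 0], [0, 0, 0]], [5, [-0.003, -0.003, 0], [0, 0, 0]], [5, [-0.0035, -0.0035, 0], [0, 0, 0]], [5, [-0.004, -0.004, 0], [0, 0, 0]], [5, [-0.0045, -0.0045, 0], [0, 0, 0]], [5, [-0.0045, -0.0045, 0], [0, 0, 0]], [5, [-0.0045, -0.0045, 0], [0, 0, 0]]]'

```text
time: 29.17
ee_pos: [0.4498, 0.0084, 0.1457]
eef_rot: [0.381, 0.925, -0.0, -0.003]
ft_force: [3.9, 14.8, 1.5]
width: 0.0251
```

Run:
```python
from h import *
st(); S=read_state(); p=np.array(S['ee_pos']);c=np.array([.598,.0168]);v=p[:2]-c; print(np.linalg.norm(v),np.degrees(np.arctan2(v[1],v[0]))%360-93.6)
```

```text
t 29.17 p [0.4498 0.0084 0.1457] z [-0.005  0.002 -1.   ] jaw [ 0.705  0.709 -0.002] F [ 3.9 14.8  1.5] w 0.0251 q [-0.22  0.1   0.1   2.08 -0.02  0.97  0.68]
0.1484153492271623 89.66062302666279
```

Emit:
arm_command --commands '[[5, [-0.001, -0.001, 0], [0, 0, 0]], [5, [-0.002, -0.002, 0], [0, 0, 0]], [5, [-0.002, -0.002, 0], [0, 0, 0]], [5, [-0.002, -0.002, 0], [0, 0, 0]], [5, [-0.002, -0.002, 0], [0, 0, 0]], [5, [-0.002, -0.002, 0], [0, 0, 0]], [5, [-0.002, -0.002, 0], [0, 0, 0]], [5, [-0.002, -0.002, 0], [0, 0, 0]], [5, [-0.002, -0.002, 0], [0, 0, 0]], [5, [-0.002, -0.002, 0], [0, 0, 0]]]'

```text
time: 30.0
ee_pos: [0.4499, 0.0081, 0.1457]
eef_rot: [0.38, 0.925, 0.001, -0.003]
ft_force: [2.5, 26.2, 0.7]
width: 0.0253
```

Run:
```python
from h import *
st()
```

```text
t 30.0 p [0.4499 0.0081 0.1457] z [-0.005  0.005 -1.   ] jaw [ 0.703  0.711 -0.   ] F [ 2.5 26.2  0.7] w 0.0253 q [-0.22  0.1   0.1   2.08 -0.02  0.97  0.69]
```

Emit:
arm_command --commands '[[5, [0.002, 0.002, 0], [0, 0, 0]], [5, [0.003, 0.003, 0], [0, 0, 0]], [80, [0.003, 0.003, 0], [0, 0, 0]], [80, [0.003, 0.003, 0], [0, 0, 0]], [80, [0.003, 0.003, 0], [0, 0, 0]], [80, [0.003, 0.003, 0], [0, 0, 0]], [80, [0.003, 0.003, 0], [0, 0, 0]], [80, [0.003, 0.003, 0], [0, 0, 0]], [80, [0.003, 0.003, -0.02], [0, 0, 0]], [80, [0.003, 0.003, -0.05], [0, 0, 0]]]'

```text
time: 30.83
ee_pos: [0.4478, 0.006, 0.1936]
eef_rot: [0.383, 0.924, -0.004, -0.005]
ft_force: [0.8, 0.3, 0.6]
width: 0.067
```

Emit:
arm_command --commands '[[80, [0, 0, -0.04], [0, 0, 0]], [80, [0, 0, -0.08], [0, 0, 0]], [80, [0, 0, -0.12], [0, 0, 0]], [80, [0, 0, -0.16], [0, 0, 0]], [80, [0.05, 0.05, -0.17], [0, 0, 0]], [80, [0.08, 0.08, -0.17], [0, 0, 0]], [80, [0.11, 0.11, -0.17], [0, 0, 0]], [80, [0.14, 0.14, -0.17], [0, 0, 0]], [80, [0.16, 0.16, -0.17], [0, 0, 0]], [80, [0.16, 0.16, -0.17], [0, 0, 0]]]'

```text
time: 31.67
ee_pos: [0.4491, 0.2383, 0.3646]
eef_rot: [0.38, 0.925, -0.002, -0.003]
ft_force: [-0.4, -0.1, 0.2]
width: 0.0696
```

Run:
```python
from h import *
st(); c=cam('side'); save(c,'s30',(240,100,400,240),5); t=cam('top'); save(t,'t30',(140,130,340,290),4)
```

```text
t 31.67 p [0.4491 0.2383 0.3646] z [-0.008 -0.    -1.   ] jaw [ 0.703  0.711 -0.006] F [-0.4 -0.1  0.2] w 0.0696 q [-0.45  0.06 -0.13  1.64  0.    1.46  0.21]
```

View pics/s30.png

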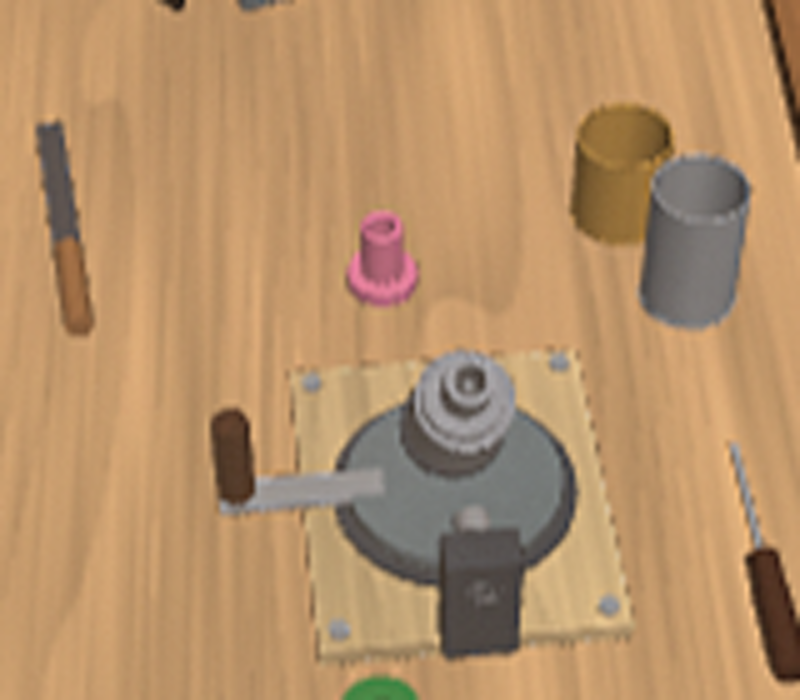

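View pics/t30.png

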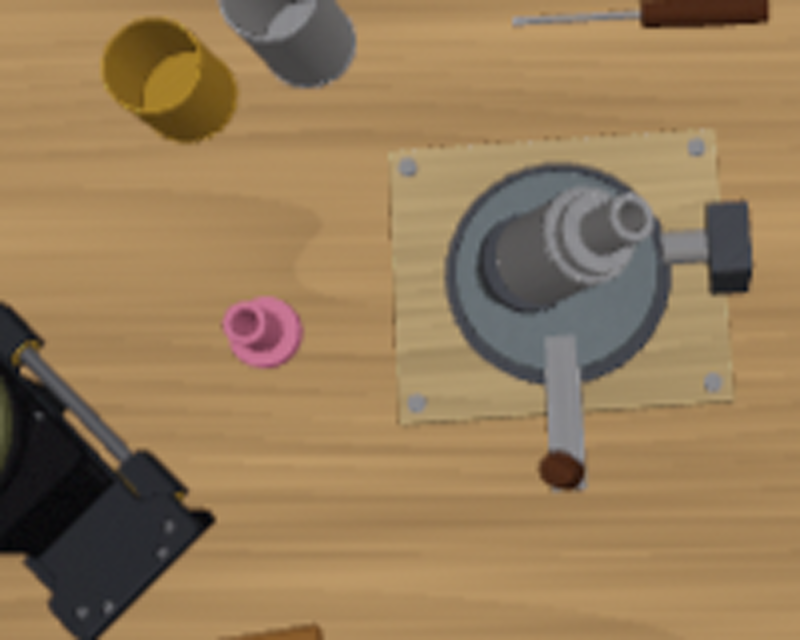

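Run:
```python
from h import *
t=cam('top');s=cam('side');c=np.array([.598,.0168])
h=onz(t,280.25,247.25,.111); v=h[:2]-c; print(h,np.degrees(np.arctan2(v[1],v[0]))%360-93.4)
x=tri([ray(t,297.5,184.25),ray(s,333.6,176)]); print(x, onz(t,297.5,184.25,.2054),onz(s,333.6,176,.2054))
lean=.066-np.pi/2
for L in (.15,.154,.158):
    d=np.array([np.cos(lean+0),np.sin(lean),0]); P=np.r_[c,0]+d*(-.018+L*.5)+[0,0,.072+L*.866]; print(L,P.round(4),proj(t,P),proj(s,P))
save(s,'s31',(300,160,360,200),12)
```

```text
[0.44787245 0.00655646 0.111     ] 90.50336932209157
[ 0.60016048 -0.04490056  0.20142712] [ 0.5999316  -0.04500457  0.2054    ] [ 0.5992213  -0.04870332  0.2054    ]
0.15 [ 0.6018 -0.0401  0.2019] [295.60926908 183.85305265] [334.21428057 174.65151114]
0.154 [ 0.6019 -0.0421  0.2054] [296.32694496 183.49763094] [334.32596591 174.36980331]
0.158 [ 0.602  -0.0441  0.2088] [297.04999231 183.13954907] [334.43828608 174.08649426]
```

View pics/s31.png

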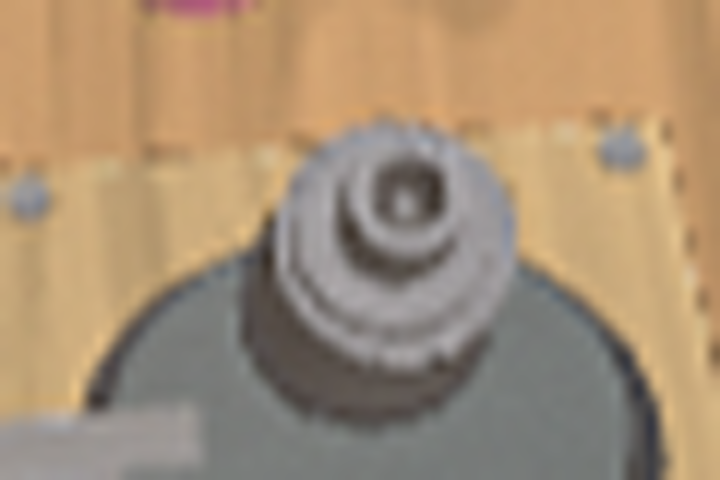

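Run:
```python
from h import *
st(); close_job()
```

```text
t 31.87 p [0.4507 0.2326 0.3645] z [-0.007 -0.003 -1.   ] jaw [ 0.707  0.707 -0.007] F [ 0.2  0.1 -0.8] w 0.0696 q [-0.45  0.05 -0.13  1.64  0.    1.46  0.21]
the job is handed in; nothing more can be done
```

I fitted the core (the smaller brown drum), the holed can upside down over it, then the grey collar with its neck outwards. After that I turned the swivel by its handle to the stop. The job was handed in at about 32 s, with the gripper clear of everything.

**Seating:**
- **Collar:** it stopped at 93.8 mm along the rod, against 94 mm expected, under about 37 N of push.
- **Core and can:** I felt no clear contact force for either. I judged them home from how far they had gone and from the pictures, and the collar's stopping depth agrees.

**Swivel:** pushing with 15 N and then 26 N moved the handle only 0.3 mm more. The last top view puts the turn at about 90.5°, which is 90° within measuring error.

**Small disagreement:** the collar's end, found from the top and side views, is a few millimetres from where I calculated it should be (about 4 mm low in height). The calibration is only good to about 2 mm, and the stopping depth agrees with a full seat, so I took this as measuring error.

In the views I checked, nothing else had moved. I did not look again at the right side of the bench (hammer, spare can, large drum) after turning the swivel.

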